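Right the toppled bearing bracket and clamp it in the drilling fixture

ROBOT

A 7-joint arm with a two-finger parallel gripper is mounted at the origin on a cart in front of the work surface, level with it; the furniture and walls round the work are solid. World frame = base frame: x ahead of the robot, y to its left, z up, the work surface at z = 0. Lengths are in m, angles in rad, forces in N, time in s.
With the tool pointing down it reaches from about 0.425 to 0.925 m from the base axis. Payload 6.8 kg.
Tool frame: the origin (TCP) lies midway between the tips of the shut fingers; the grasp point (between the pads) lies 19 mm behind it; z points along the fingers, y is the line along which they close (so a half turn about z gives the same grasp; the last joint's range is limited). The gripper opens to 85 mm and grips with 20 to 120 N. Pads are 22 mm wide; open, the fingers measure 114 mm over their backs; the gripper's body (76 mm by 85 mm) begins 54 mm behind the grasp point. The pads swing forward as they close: fully open they stand 13 mm farther back than shut.
Start: joints at [-1.232, 0.477, 0.022, 1.555, -0.011, 1.109, -0.083], TCP at [0.292, 0.609, 0.231] pointing down, gripper open.
Joint ranges: [-2.96, 2.96], [-0.34, 2.1], [-1.41, 1.46], [0.24, 2.44], [-1.37, 4.51], [0.17, 1.92], [-2.96, 2.96]. Speed limits (rad/s): [2.39, 2.39, 3.14, 3.14, 3.14, 3.14, 3.14].

INTERFACE

Orientations are given as a rotation vector (axis times angle).
In Python, from bench import r gives the robot as it stands.
- The arm moves only by the tool servo_tool, never from a script. Its arguments are lists of equal length, an entry for each row: "turn": the turn, a rotation vector about the world's x, y, z in units of 5 degrees (1.0 is 5 degrees), a list of three; "slide": the shift along the world's x, y, z in units of 30 mm (1.0 is 30 mm), a list of three; "hand": the opening, from 0 (shut) to 1 (fully open). In form: {"turn": [[rx, ry, rz], ...], "slide": [[dx, dy, dz], ...], "hand": [hand, ...]}. A call has 1 to 8 rows; each row is the pose to reach, as a shift and turn from the pose commanded when the call began; what a row does not reach only later rows make up. A row lasts 1/8 s, in which the tool goes at most 62.5 mm and 10.7 degrees, less where a joint would pass 70% of its speed; a pose out of reach is approached as far as the arm can. A call with a gripper value outside its range is refused whole. The fingers move at their own pace and stop on an object; "squeeze" is the grip in N (left out, the last holds). Time passes only in rows, so rows that repeat a pose let the fingers close. It gives the time, the measured TCP pose, the force, the opening and the grip force at its end, in the units of the state.
- r.get_obs(): the state, without advancing time (a new reading comes with each control period).
- r.grab_frame(name): name is "side" or "top" or "wrist"; returns (picture, depth): 384x512x3 uint8, red, green, blue; 384x512 float32, m along the optical axis (not along the pixel's ray), 0 where there is no reading.
- r.get_calibration(name): a dict with "fovy" (degrees; the focal length in pixels is half the picture's height over the tangent of half this angle, whatever the lens; pixels are square), "cx", "cy" (the principal point, pixels), "k1" (the pictures are not rectified: a ray, as slopes to the right and down, at radius r is drawn at 1 + k1 r^2 times it, then the intrinsics apply), "R" (3x3) and "t" (3): a world point X has camera coordinates R X + t. Camera axes: x right, y down, z forward; pixel columns grow to the right and rows downward; lengths in m; the calibration is good to about 2 mm. A picture is of the moment at which its call begins: read the wrist's pose just before it. get_calibration takes no time and is no camera call; for the wrist camera it gives the pose at the moment of the call.
- r.hand_in(): hands the job in; it is judged then, once.
The state is a dict: "clock": time; "joints": joint angles; "qvel": joint speeds; "tau": joint torques, N m; "tcp_pos": TCP position; "orientation": TCP orientation; "contact_force": force on the tool from outside, world axes, zero at the start; "moment": the same for the moment, N m; "grip_width": finger opening in m; "gripper_force": force on a finger pad.
Only numpy, scipy, OpenCV 4.12 (cv2) and the standard library are available. Lean on these libraries where they do the work, as an engineer would, in place of code of your own. Each camera call takes 0.05 s, during which the arm holds its last target. There are 200 camera calls.

TASK

The blue bearing bracket has toppled forward onto its nose. Stand it upright on its foot in the drilling fixture, nose over the pair of locating pins, with the foot flat on the plate and pushed fully home against all three pins. Then swing the red handle of the toggle clamp over and down until it locks with its rubber pad pressing on the foot, let go, and leave the tools and hardware lying about where they are.

Things in the scene. Friction and masses are not known exactly. Their poses are not given: they have to be found in the camera images.
- bracket_grip (a point): Blue cast bracket (0.5 kg): centre of its stem, a straight bar 36 mm wide along own y (flat sides, to grip) and 28 mm along own x, 65 mm above the foot's underside. Own z runs up the stem, own x toward the nose. At the start it lies turned 74 degrees nose-down about own y, back of the stem up, on the foot's front edge and the nose; it does not roll. It stands stably alone.
- bracket_foot (a point): Centre of the underside of the bracket's foot, a plate 76 mm (x) by 84 mm (y) by 12 mm thick, centred under the stem. Axes as bracket_grip.
- bracket_nose (a point): Centre of the front face of the bracket's nose: the end of a round boss, 36 mm in diameter, along own x over the top of the stem, its axis 90 mm above the foot's underside (top at 108 mm), from 14 mm behind the stem's middle (flush with its back) to this point 58 mm before it. A 10 mm thick rib joins boss and stem in front.
- seat (a point): Top face (12 mm over the bench) of the fixed dark steel fixture plate, where the centre of the foot's underside belongs, axes parallel, when it touches all three pins. x to the pin pair, y to the clamp, z up. Pins: 10 mm diameter, 11 mm tall, at x, y = (43, 26), (43, -26), (0, -47) mm; so home is toward +x and -y. Plate: x -60 to 62, y -62 to 185 mm.
- clamp_pivot (a point): Pivot of the toggle clamp's arm, at x 0, y 100, z 24 mm from seat, same axes. Clamp base: y 63 to 137 mm and 46 mm in x from seat, up to 35 mm over the plate. Open, the arm stands up here, to 100 mm over the plate, its rubber pad facing the seat from about y 77 mm. Shut, the 17 mm pad presses on the foot's edge at x 0, y 32 mm from seat.
- handle_grip (a point): On the axis of the clamp's red grip, 24 mm from its free end. Grip: 80 mm long, 19 mm wide along seat's x, 15 mm thick. Open, it stands upright; swing it away from the seat and down. In seat's frame (x 0) this point passes y, z = (133, 127) open, (165, 126), (185, 119), (196, 110), (201, 98), (204, 83) to (208, 53) mm locked; its lean from upright there is 2, 21, 36, 47, 58, 68, 85 degrees.
- clamp_handle (a joint): Angle the clamp handle has turned against the arm: 0 open (start), 2.94 rad at the locked stop, dead centre at 2.895. Pushing on the grip's side that faces the seat, then on its top, takes about 1 N, 5 to 10 N in the last 25 mm, where the linkage passes the dead centre and then stays locked. It stays open by itself, and may spring back if left just short of the dead centre.
- clamp_pad (a joint): How far the clamp's sprung rubber pad is squeezed: 0 free, about 0.003 m (10 N) when locked on the foot, 0 when locked on nothing.
- ball_peen: Ball-peen hammer lying on the bench left of the fixture, 273 mm long, 30 mm high; origin at its underside. To be left alone.
- punch: Steel centre punch lying in front, 121 mm long, 16 mm thick. To be left alone.
- bolt: Rusty bolt with nut lying in front, 96 mm long, 18 mm thick. To be left alone.
- match_tin: Flat brass tin lying in front, 42 by 64 by 18 mm. To be left alone.

How it is judged:
By the outcome, as a careful person would: the job done as asked, in the order asked, and still so for the second after the job is handed in, with the robot touching nothing.
It also fails if it takes over 64 s, if anything falls off the work surface, if the arm or the gripper's body presses on something with over 40 N, if the wrist force passes 120 N, or if a joint passes its speed limit or range.

## Working session

There is one attempt and no reset: what is moved stays moved. The work goes in short steps, Python scripts to look and compute and a tool call to move; the robot and the scene stay as the last step left them, time stands still between calls to the robot, and variables do not carry over. Pictures are saved under pics/ and viewed, at most 10 in all, crops included, and the job is handed in when it is done.

Besides the shell and the picture viewer there is one more tool, called after "Call:" as a command line: name --argument value ..., lists and objects as JSON in quotes. servo_tool: Moves the arm, as the interface text tells. Its arguments: {"type":"object","properties":{"turn":{"type":"array"},"slide":{"type":"array"},"hand":{"type":"array"},"squeeze":{"type":"number"}},"required":["turn","slide","hand"]}

```bash
mkdir -p pics; ls; cat > h.py <<'E'
import numpy as np, cv2
from bench import r
from scipy.spatial.transform import Rotation as Ro
def grab(n,name=None):
    c=r.get_calibration(n); p,d=r.grab_frame(n)
    if name: cv2.imwrite('pics/'+name,p[:,:,::-1]); np.savez('pics/'+name[:-4]+'.npz',p=p,d=d,**{k:np.array(v) for k,v in c.items()})
    return p,d,c
def ray(c,u,v):
    f=192/np.tan(np.radians(c['fovy'])/2)
    x=np.stack([(np.asarray(u,float)-c['cx'])/f,(np.asarray(v,float)-c['cy'])/f],-1)
    s=x.copy()
    for _ in range(20): s=x/(1+c['k1']*(s**2).sum(-1,keepdims=True))
    return np.concatenate([s,np.ones(s.shape[:-1]+(1,))],-1)
def w(c,u,v,d): # world points from depth
    R=np.array(c['R']);t=np.array(c['t'])
    return (ray(c,u,v)*np.asarray(d)[...,None]-t)@R
def proj(c,X):
    f=192/np.tan(np.radians(c['fovy'])/2)
    P=np.asarray(X)@np.array(c['R']).T+np.array(c['t']); s=P[...,:2]/P[...,2:]
    s=s*(1+c['k1']*(s**2).sum(-1,keepdims=True)); return s*f+[c['cx'],c['cy']]
def cloud(p,d,c):
    v,u=np.mgrid[0:384,0:512]; return w(c,u,v,d)
E
python3 - <<'E'
from h import *
ims=[]
for n in('side','top'):
    p,d,c=grab(n,n+'0.png'); print(n,c, (d>0).mean())
    ims.append(p)
cv2.imwrite('pics/a.png',np.vstack(ims)[:,:,::-1])
print(r.get_obs())
E
```

```text
pics
side {'fovy': 46.35715991384028, 'cx': 253.10768252274158, 'cy': 186.93862905959153, 'k1': -0.09636772078336449, 'R': array([[ 0.94515017, -0.32657372,  0.00638482],
       [-0.21124873, -0.62605869, -0.75061607],
       [ 0.24912875,  0.70809612, -0.66070776]]), 't': array([-0.46817482,  0.22369199,  1.11940585])} 0.98187255859375
top {'fovy': 52.11569106632841, 'cx': 256.62909425925835, 'cy': 186.7502747251171, 'k1': -0.06886633978882205, 'R': array([[ 0.01016378, -0.99994028, -0.00401728],
       [-0.99572032, -0.00975167, -0.09190186],
       [ 0.0918572 ,  0.00493416, -0.99575997]]), 't': array([0.05666635, 0.51918217, 1.20382788])} 0.9961598714192709
{'clock': 0.1, 'joints': array([-1.23209493,  0.47775735,  0.02233325,  1.55631925, -0.01147021,
        1.1093176 , -0.08312308]), 'qvel': array([-2.71913548e-04, -5.68436605e-05, -1.05485466e-03, -2.02989368e-03,
        1.32233876e-04,  1.11588470e-03, -1.40275944e-03]), 'tau': array([ 4.73768654e-03, -5.97767508e+01,  1.61422905e+00, -2.81954277e+01,
        1.29595469e-02,  4.98993948e-03,  2.46019738e-06]), 'tcp_pos': array([0.29144108, 0.60825877, 0.23041008]), 'orientation': array([-6.95930998e-01, -3.06330638e+00,  2.60391218e-03]), 'contact_force': array([ 0.67818281,  0.25784109, -0.17705795]), 'moment': array([ 0.03147396,  0.02403483, -0.02253829]), 'gripper_force': 0.0, 'grip_width': 0.0852092627173066}
```

View pics/top0.png

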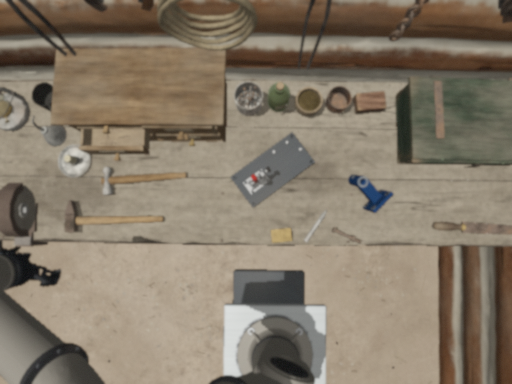

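View pics/side0.png

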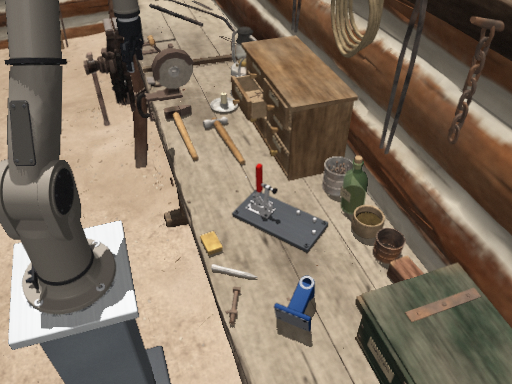

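```bash
python3 - <<'E'
from h import *
a=[]
for n,(u,v) in (('top',(225,125)),('side',(225,150))):
    z=np.load(f'pics/{n}0.npz'); p=z['p']; a.append(p)
t=cv2.resize(a[0][125:220,225:400],None,fx=4,fy=4,interpolation=2)[:, :700]
s1=cv2.resize(a[1][160:250,230:330],None,fx=4,fy=4,interpolation=2)
cv2.imwrite('pics/b_top.png',t[:,:,::-1])
for n in('top','side'):
    z=np.load(f'pics/{n}0.npz'); p=z['p'].astype(int); X=cloud(p,z['d'],z)
    m=(p[...,2]>p[...,0]+40)&(X[...,0]>0.3)&(X[...,1]<0)&(z['d']>0)
    B=X[m]; print(n,'blue',m.sum(),B.min(0),B.max(0),B.mean(0))
    # plate
    m=(np.abs(X[...,2]-.012)<.006)&(np.ptp(p,axis=2)<25)&(p.mean(2)<115)&(abs(X[...,0]-.65)<.2)&(abs(X[...,1])<.2)
    m=cv2.morphologyEx(m.astype(np.uint8),cv2.MORPH_OPEN,np.ones((3,3)))
    k,l,st,_=cv2.connectedComponentsWithStats(m); i=1+st[1:,4].argmax(); print(st[i])
    P=X[l==i]; print('plate z',np.median(P[:,2]),cv2.minAreaRect((P[:,:2]*1000).astype(np.float32)))
    print(cv2.boxPoints(cv2.minAreaRect((P[:,:2]*1000).astype(np.float32))))
E
```

```text
top blue 385 [ 0.44445039 -0.34458714  0.0172278 ] [ 0.54829727 -0.23180338  0.07814677] [ 0.4932831  -0.29289585  0.0606177 ]
[ 234  135   79   70 2190]
plate z 0.011286815256291816 ((577.2408447265625, 12.381683349609375), (120.37318420410156, 244.81231689453125), 37.21630096435547)
[[ 455.2764     73.45839 ]
 [ 603.3452   -121.49983 ]
 [ 699.2053    -48.695023]
 [ 551.1365    146.2632  ]]
side blue 604 [ 0.44188846 -0.35141708 -0.00073664] [ 0.54919498 -0.24442625  0.07976549] [ 0.4979584  -0.29702932  0.06639506]
[ 233  195   95   56 2174]
plate z 0.013107768280846229 ((575.4830322265625, 9.297134399414062), (122.733154296875, 244.7272186279297), 37.302520751953125)
[[ 452.51398   69.4413 ]
 [ 600.8244  -125.22618]
 [ 698.4521   -50.84703]
 [ 550.14166  143.82045]]
```

View pics/b_top.png

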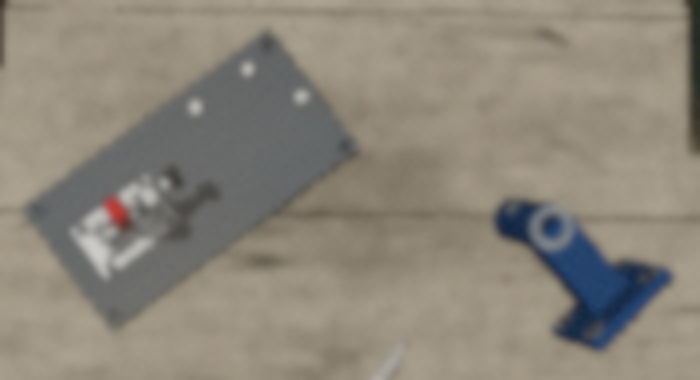

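Top view: the plate is centred at about (273,170) with its pins upper right, and the bracket lies at (370,193) with its foot lower right. Side view: the red handle stands at (259,178). Crop: the pin pair is at (195,107) and (248,68), and the third pin at (301,97). I'll move over the fixture next.

Call:
servo_tool --turn '[[0,0,-3],[0,0,-6],[0,0,-9],[0,0,-11],[0,0,-13],[0,0,-15],[0,0,-16],[0,0,-16]]' --slide '[[0.6,-1.6,0.8],[1.4,-3.4,1.6],[2.2,-5.2,2.4],[3,-7,3.2],[3.8,-8.8,3.4],[4.6,-10.6,3.4],[5.6,-12.4,3.4],[6.6,-14.2,3.4]]' --hand '[1,1,1,1,1,1,1,1]'

```text
clock: 1.1
tcp_pos: [0.49, 0.1809, 0.3333]
orientation: [-2.505, -1.895, -0.0]
contact_force: [1.1, 0.7, -0.6]
grip_width: 0.0854
gripper_force: 0.0
```

Call:
servo_tool --turn '[[0,0,-1],[0,0,-2],[0,0,-3],[0,0,-4],[0,0,-4],[0,0,-4]]' --slide '[[0.5,-1.6,0],[1,-3.2,0],[1.5,-4.8,0],[2,-6,0],[2,-6,0],[2,-6,0]]' --hand '[1,1,1,1,1,1]'

```text
clock: 1.85
tcp_pos: [0.5493, 0.0035, 0.3329]
orientation: [-2.793, -1.437, 0.001]
contact_force: [0.4, -0.1, 0.2]
grip_width: 0.0851
gripper_force: 0.0
```

```bash
python3 - <<'E'
from h import *
o=r.get_obs(); print(o['clock'],o['joints'],o['tcp_pos'],Ro.from_rotvec(o['orientation']).as_matrix())
p,d,c=grab('wrist','w1.png'); print(c['t'],c['R'],c['fovy'],'pos',-np.array(c['R']).T@c['t'])
X=cloud(p,d,c); print(X[::96,::128].round(3))
E
```

```text
1.85 [-0.65349998  0.20189757  0.63518282  1.75934022 -0.12725973  1.22249895
 -0.60456989] [0.5493198  0.00350344 0.33290324] [[ 5.81226018e-01  8.13741633e-01 -9.33412037e-04]
 [ 8.13742111e-01 -5.81226023e-01  2.93421757e-04]
 [-3.03753867e-04 -9.30101042e-04 -9.99999521e-01]]
[-0.44449162  0.2420275   0.56796997] [[ 8.13854713e-01 -5.81068147e-01 -5.60630294e-04]
 [-5.56474257e-01 -7.79685063e-01  2.87102079e-01]
 [-1.67262988e-01 -2.33347404e-01 -9.57899829e-01]] 58.21660223182599 pos [0.59143403 0.06295963 0.47432254]
[[[ 0.378  0.369 -0.003]
  [ 0.519  0.251 -0.001]
  [ 0.652  0.153 -0.003]
  [ 0.764  0.06   0.054]]

 [[-0.244  0.644 -0.841]
  [ 0.441  0.157 -0.001]
  [ 0.582  0.055  0.009]
  [ 0.724 -0.045 -0.002]]

 [[-0.545  0.371 -0.846]
  [ 0.35   0.054 -0.002]
  [ 0.503 -0.055 -0.002]
  [ 0.655 -0.163 -0.001]]

 [[ 0.067  0.06   0.016]
  [ 0.52   0.036  0.377]
  [ 0.41  -0.185 -0.001]
  [ 0.588 -0.015  0.374]]]
```

View pics/w1.png

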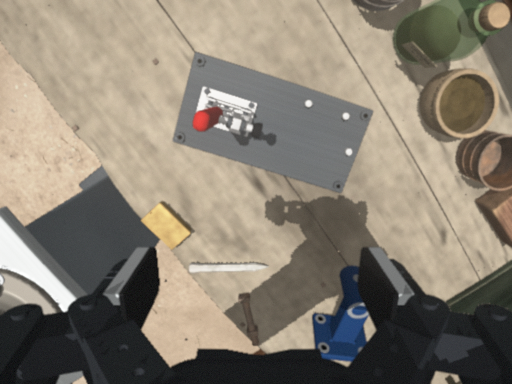

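The wrist view shows the pins at (308,103), (346,116) and (349,152). The clamp is at (225,115), and the bracket's foot at (340,335) is partly hidden by the fingers.

```bash
python3 - <<'E'
from h import *
def pins(n,file,seeds):
    z=np.load(f'pics/{file}.npz'); g=cv2.cvtColor(z['p'],cv2.COLOR_RGB2GRAY).astype(float); out=[]
    for u,v in seeds:
        h=6 if n=='w' else 4
        s=g[v-h:v+h+1,u-h:u+h+1]; wt=np.clip(s-np.median(s)-35,0,None); vv,uu=np.mgrid[v-h:v+h+1,u-h:u+h+1]
        uv=[(wt*uu).sum()/wt.sum(),(wt*vv).sum()/wt.sum()]
        R=ray(z,*uv)@z['R']; C=-z['R'].T@z['t']; out.append((C+R*((.0225-C[2])/R[2]))[:2]*1000)
    out=np.array(out); M=np.array([[43,26],[43,-26],[0,-47]],float)
    A=M-M.mean(0);B=out-out.mean(0); a=np.arctan2((A[:,0]*B[:,1]-A[:,1]*B[:,0]).sum(),(A*B).sum())
    R2=np.array([[np.cos(a),-np.sin(a)],[np.sin(a),np.cos(a)]]); t=out.mean(0)-R2@M.mean(0)
    print(n,out.round(1).tolist(),'yaw',np.degrees(a),'seat',t,'res',np.abs(B-A@R2.T).max())
pins('w','w1',[(308,103),(346,116),(349,152)])
pins('t','top0',[(225+49,125+27),(225+62,125+17),(225+75,125+24)])
z=np.load('pics/side0.npz')
s0=np.array([.6128,-.0387,.012]);a=np.radians(37.25);Rs=np.array([[np.cos(a),-np.sin(a),0],[np.sin(a),np.cos(a),0],[0,0,1]])
P=s0+np.array([[.043,.026,.011],[.043,-.026,.011],[0,-.047,.011]])@Rs.T
q=proj(z,P); print(q); pins('s','side0',q.round().astype(int).tolist())
z=np.load('pics/w1.npz');p=z['p'].astype(int); X=cloud(p,z['d'],z)
m=(np.abs(X[...,2]-.011)<.005)&(np.ptp(p,axis=2)<25)&(p.mean(2)<115)&(abs(X[...,0]-.6)<.2)&(abs(X[...,1])<.16)
m=cv2.morphologyEx(m.astype(np.uint8),cv2.MORPH_OPEN,np.ones((3,3)))
k,l,st,_=cv2.connectedComponentsWithStats(m); i=1+st[1:,4].argmax(); Q=X[l==i]
print('plate',np.median(Q[:,2]),cv2.minAreaRect((Q[:,:2]*1000).astype(np.float32)))
E
```

```text
w [[631.4, 9.4], [662.5, -32.1], [640.9, -74.5]] yaw 36.977517408525756 seat [612.60450534 -37.13484178] res 0.15612397122192334
t [[631.9, 10.2], [662.6, -31.2], [641.2, -73.7]] yaw 36.85624335487854 seat [612.87985596 -36.19335299] res 0.2895420684085792
[[297.64817479 210.98928868]
 [313.90962143 218.29815468]
 [313.31627403 230.77819376]]
s [[636.0, 11.9], [669.0, -27.0], [642.2, -75.5]] yaw 35.78813243443597 seat [616.64419947 -34.2550988 ] res 3.1569275749025767
plate 0.010910660534266174 ((546.6572265625, 10.475555419921875), (19.451845169067383, 61.98014450073242), 54.08634567260742)
```

Call:
servo_tool --turn '[[0,0,0],[0,0,0],[0,0,0.5],[0,0,1],[0,0,1],[0,0,1]]' --slide '[[-0.7,-1.9,0],[-1.4,-3.8,0],[-2,-5.5,0],[-2.6,-7,0],[-2.6,-8,0],[-2.6,-8,0]]' --hand '[1,1,1,1,1,1]'

```text
clock: 2.65
tcp_pos: [0.4713, -0.2382, 0.3334]
orientation: [2.73, 1.554, 0.0]
contact_force: [0.1, 0.4, -0.3]
grip_width: 0.0854
gripper_force: 0.0
```

```bash
python3 - <<'E'
from h import *
o=r.get_obs(); print(o['clock'],o['joints'],o['tcp_pos'])
p,d,c=grab('wrist','w2.png')
E
```

```text
2.65 [-0.33092794  0.16689591  0.78815869  1.8109842  -0.12578871  1.21463077
 -0.04173559] [ 0.47127063 -0.23824312  0.33342273]
```

View pics/w2.png

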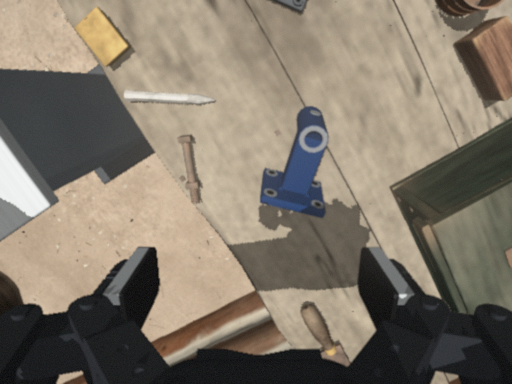

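The wrist view shows the bracket clear of the fingers: foot at (293,192), boss ring at (313,138). I'll fit its pose to the depth clouds.

```bash
cat >> h.py <<'E'
from scipy.optimize import least_squares
def box(P,c,h):
    q=np.abs(P-c)-h; return np.linalg.norm(np.maximum(q,0),axis=1)+np.minimum(q.max(1),0)
def sdf(P): # bracket frame, m
    a=box(P,[0,0,.006],[.038,.042,.006]); b=box(P,[0,0,.05],[.014,.018,.04])
    e=np.stack([np.hypot(P[:,1],P[:,2]-.09)-.018,np.abs(P[:,0]-.022)-.036],1)
    c=np.linalg.norm(np.maximum(e,0),axis=1)+np.minimum(e.max(1),0)
    return np.minimum(np.minimum(a,b),c)
def pose(q): # foot x,y,z, heading, tilt
    return Ro.from_euler('ZY',[q[3],q[4]]),np.array(q[:3])
def blue(p,d,c,box=(.3,.8,-.5,.3)):
    p=p.astype(int); X=cloud(p,d,c)
    m=(p[...,2]>p[...,0]+35)&(d>0)&(X[...,0]>box[0])&(X[...,0]<box[1])&(X[...,1]>box[2])&(X[...,1]<box[3])&(X[...,2]>-.01)&(X[...,2]<.2)
    return X[m]
def fitb(B,q0):
    def f(q):
        R,t=pose(q); return sdf(R.inv().apply(B-t))*1000
    s=least_squares(f,q0,loss='soft_l1',f_scale=1.0,x_scale=[.01,.01,.01,.1,.1]); return s.x,np.median(np.abs(f(s.x)))
E
python3 - <<'E'
from h import *
for n in('w2','top0','side0'):
    z=np.load(f'pics/{n}.npz'); B=blue(z['p'],z['d'],z,(.4,.6,-.4,-.2))
    q,e=fitb(B,[.46,-.33,.037,np.radians(45),np.radians(74)])
    R,t=pose(q); print(n,len(B),q[:3].round(4),np.degrees(q[3:]).round(1),'err',e,'grip',(t+R.apply([0,0,.065])).round(4),'nose',(t+R.apply([.058,0,.09])).round(4))
E
```

```text
w2 2151 [ 0.4752 -0.3184  0.0352] [44.8 74.6] err 0.4595668175610759 grip [ 0.5197 -0.2743  0.0525] nose [ 0.5477 -0.2464  0.0032]
top0 425 [ 0.4756 -0.3162  0.0353] [43.6 74.3] err 1.1178253616157645 grip [ 0.5209 -0.273   0.0529] nose [ 0.5496 -0.2456  0.0038]
side0 629 [ 0.4727 -0.3188  0.0364] [44.2 74.9] err 1.1568288822448662 grip [ 0.5178 -0.275   0.0533] nose [ 0.5459 -0.2477  0.0038]
```

```bash
cat >> h.py <<'E'
def tool(head,th): # deg: tool x along heading, then leaned th from down toward heading
    return Ro.from_euler('ZY',[head,-th],degrees=True)*Ro.from_euler('X',180,degrees=True)
def to(p,T):
    o=r.get_obs(); R=Ro.from_rotvec(o['orientation'])
    print('t',o['clock'],'turn',((T*R.inv()).as_rotvec(degrees=True)/5).round(2),'slide',((np.array(p)-o['tcp_pos'])/.03).round(2),'toolz',T.apply([0,0,1]).round(3))
E
python3 - <<'E'
from h import *
T=tool(44.5,-29); z=T.apply([0,0,1]); g=np.array([.5195,-.2743,.053])
to(g+.014*z-.1*z,T); to(g+.014*z,T)
E
```

```text
t 2.7 turn [-4.59  3.58 -2.92] slide [ 2.58 -0.28 -6.83] toolz [-0.346 -0.34  -0.875]
t 2.7 turn [-4.59  3.58 -2.92] slide [ 1.43 -1.42 -9.75] toolz [-0.346 -0.34  -0.875]
```

Call:
servo_tool --turn '[[-1.5,1.2,-1],[-3,2.4,-2],[-4.6,3.6,-2.9],[-4.6,3.6,-2.9],[-4.6,3.6,-2.9],[-4.6,3.6,-2.9]]' --slide '[[0.8,0,-1.5],[1.7,-0.1,-3.2],[2.6,-0.3,-5],[2.6,-0.3,-6.8],[2.6,-0.3,-6.8],[2.6,-0.3,-6.8]]' --hand '[1,1,1,1,1,1]'

```text
clock: 3.45
tcp_pos: [0.5503, -0.2465, 0.1318]
orientation: [2.654, 1.088, -0.686]
contact_force: [0.5, -0.8, 1.0]
grip_width: 0.085
gripper_force: 0.0
```

```bash
python3 - <<'E'
from h import *
T=tool(44.5,-29); z=T.apply([0,0,1]); g=np.array([.5195,-.2743,.053])
o=r.get_obs(); print(o['joints'].round(2),o['tcp_pos'])
p,d,c=grab('wrist','w3.png'); B=blue(p,d,c,(.4,.6,-.4,-.2))
q,e=fitb(B,[.4752,-.3184,.0355,np.radians(44.5),np.radians(74.3)]); R,t=pose(q)
print(len(B),q[:3],np.degrees(q[3:]),e,'grip',t+R.apply([0,0,.065]))
to(g+.014*z,T)
E
```

```text
[-0.39  0.76  0.76  1.7  -0.06  1.11 -0.47] [ 0.55029089 -0.24646305  0.1318365 ]
8914 [ 0.47419152 -0.31819181  0.03520683] [44.88533402 74.93101162] 0.3664470375655997 grip [ 0.51866172 -0.27389925  0.05210565]
t 3.5 turn [ 0.02  0.04 -0.01] slide [-1.2  -1.07 -3.06] toolz [-0.346 -0.34  -0.875]
```

Call:
servo_tool --turn '[[0,0,0],[0,0,0],[0,0,0],[0,0,0],[0,0,0],[0,0,0],[0,0,0],[0,0,0]]' --slide '[[-0.4,-0.35,-1],[-0.8,-0.7,-2],[-1.22,-1.07,-3.05],[-1.22,-1.07,-3.05],[-1.22,-1.07,-3.05],[-1.22,-1.07,-3.05],[-1.22,-1.07,-3.05],[-1.22,-1.07,-3.05]]' --hand '[1,1,1,1,0,0,0,0]' --squeeze 60

```text
clock: 4.5
tcp_pos: [0.5145, -0.2781, 0.039]
orientation: [2.654, 1.089, -0.687]
contact_force: [1.0, 3.9, 7.8]
grip_width: 0.0352
gripper_force: 59.6
```

```bash
python3 - <<'E'
from h import *
o=r.get_obs(); print(o['contact_force'],o['moment'],o['grip_width'],o['gripper_force'])
p,d,c=grab('wrist','w4.png'); B=blue(p,d,c,(.4,.6,-.4,-.2))
q,e=fitb(B,[.4752,-.3184,.0355,np.radians(44.5),np.radians(74.3)]); R,t=pose(q)
print(len(B),q[:3],np.degrees(q[3:]),e)
R0=Ro.from_rotvec(o['orientation']); print('tcp in bracket mm',R.inv().apply(o['tcp_pos']-t)*1000,'rel euler',(R.inv()*R0).as_euler('ZYX',degrees=True))
rel=R.inv()*R0; tb=R.inv().apply(o['tcp_pos']-t)
np.savez('rel.npz',rel=rel.as_matrix(),tb=tb)
a=37.0; Rs=Ro.from_euler('Z',a,degrees=True); s=np.array([.6127,-.0373,.012])
for off in([-.006,.005,.15],[-.006,.005,.02]):
  T=Rs*rel; to(s+Rs.apply(np.array(off)+tb),T)
E
```

```text
[0.95523084 3.89725203 7.79577956] [ 0.37328134  0.0701449  -0.10191721] 0.03517940884496494 59.60481667891145
19717 [ 0.47365023 -0.31799862  0.03538299] [44.70056407 74.96170036] 0.3052815530046882
tcp in bracket mm [11.35239731 -0.36105167 56.03530669] rel euler [-1.23533300e-01 -4.59038863e+01 -1.79936974e+02]
t 4.55 turn [  9.81 -11.35  -1.31] slide [3.32 8.26 5.97] toolz [ 0.574  0.432 -0.696]
t 4.55 turn [  9.81 -11.35  -1.31] slide [3.32 8.26 1.64] toolz [ 0.574  0.432 -0.696]
```

Call:
servo_tool --turn '[[0,0,0],[0,0,0],[1,-1.1,-0.1],[2.5,-2.9,-0.3],[4,-4.6,-0.5],[5.5,-6.3,-0.7],[6.5,-7.5,-0.9],[7.5,-8.7,-1]]' --slide '[[0,0,0.7],[0,0,2],[0,0,3.5],[0.5,0.8,5],[1,2,6],[1.6,3.4,6],[2.2,4.8,6],[2.7,6.2,6]]' --hand '[0,0,0,0,0,0,0,0]'

```text
clock: 5.55
tcp_pos: [0.593, -0.0925, 0.2188]
orientation: [-2.745, -0.965, -0.706]
contact_force: [0.9, 1.4, -4.9]
grip_width: 0.0355
gripper_force: 61.1
```

```bash
cat > pl.py <<'E'
from h import *
import sys
D=np.load('rel.npz'); rel=Ro.from_matrix(D['rel']); tb=D['tb']; Rs=Ro.from_euler('Z',37.0,degrees=True); s=np.array([.6127,-.0373,.012])
o=r.get_obs(); R0=Ro.from_rotvec(o['orientation']); print(o['joints'].round(2),o['grip_width'],o['contact_force'].round(1))
p,d,c=grab('wrist'); B=blue(p,d,c)
Rb=R0*rel.inv(); t0=o['tcp_pos']-Rb.apply(tb); e=Rb.as_euler('ZYX')
q,er=fitb(B,[*t0,e[0],e[1]]); R,t=pose(q)
print('bracket by tool',t0.round(4),np.degrees(e).round(2)); print('seen',len(B),q[:3].round(4),np.degrees(q[3:]).round(2),er)
print('foot in seat frame mm: tool',(Rs.inv().apply(t0-s)*1000).round(1),'seen',(Rs.inv().apply(t-s)*1000).round(1))
for a in sys.argv[1:]:
  to(s+Rs.apply(np.array(eval(a))/1000+tb),Rs*rel)
E
python3 pl.py -- 2>/dev/null | head -4; python3 - <<'E'
E
sed -i 's/sys.argv\[1:\]/[x for x in sys.argv[1:] if x[0]=="["]/' pl.py; python3 pl.py "[-6,5,120]" "[-6,5,20]"
```

```text
[-0.13  0.27  0.45  2.04 -0.83  0.72  0.  ] 0.03552802912254992 [ 0.9  1.4 -4.9]
bracket by tool [ 0.5717 -0.1101  0.1687] [38.3  17.38 -0.98]
seen 3132 [ 0.5712 -0.1112  0.1684] [40.7  17.34] 0.47703029214652637
foot in seat frame mm: tool [-76.5 -33.5 156.7] seen [-77.6 -34.  156.4]
[-0.13  0.27  0.45  2.04 -0.84  0.72  0.01] 0.03509148135769002 [-2.5  5.2 -6.5]
bracket by tool [ 0.5706 -0.1042  0.167 ] [38.65 17.14 -0.63]
seen 3159 [ 0.57   -0.1051  0.1667] [40.42 17.04] 0.43225001198224366
foot in seat frame mm: tool [-73.8 -28.1 155. ] seen [-74.9 -28.4 154.7]
t 5.65 turn [ 2.25 -2.69 -0.36] slide [ 0.77  1.95 -0.96] toolz [ 0.574  0.432 -0.696]
t 5.65 turn [ 2.25 -2.69 -0.36] slide [ 0.77  1.95 -4.29] toolz [ 0.574  0.432 -0.696]
```

Call:
servo_tool --turn '[[1,-1.2,-0.2],[2.3,-2.65,-0.33],[2.3,-2.65,-0.33],[2.3,-2.65,-0.33],[2.3,-2.65,-0.33],[2.3,-2.65,-0.33]]' --slide '[[0.3,1,0],[0.65,2,0],[0.65,2,-1],[0.65,2,-2],[0.65,2,-3],[0.65,2,-3]]' --hand '[0,0,0,0,0,0]'

```text
clock: 6.4
tcp_pos: [0.6122, -0.034, 0.1259]
orientation: [-2.551, -0.847, -1.074]
contact_force: [-1.2, -0.4, -7.2]
grip_width: 0.0349
gripper_force: 61.9
```

```bash
python3 pl.py "[-6,5,20]" "[-6,5,0]"; python3 - <<'E'
from h import *
p,d,c=grab('wrist','w5.png'); s,_,_=grab('side')
cv2.imwrite('pics/c5.png',np.hstack([p,cv2.resize(s[150:270,200:340],None,fx=384/120,fy=384/120,interpolation=2)])[:, :, ::-1][:, :800])
E
```

```text
[ 0.95  0.61 -0.85  2.16 -1.35  0.19  0.69] 0.03493626909693483 [-1.2 -0.4 -7.2]
bracket by tool [ 0.6026 -0.0406  0.0699] [36.84  0.22  0.06]
seen 20158 [ 0.6015 -0.0416  0.0691] [36.72  0.22] 0.30264683922268454
foot in seat frame mm: tool [-10.    3.4  57.9] seen [-11.6   3.3  57.1]
t 6.45 turn [-0.03 -0.03  0.08] slide [ 0.07  0.18 -1.26] toolz [ 0.574  0.432 -0.696]
t 6.45 turn [-0.03 -0.03  0.08] slide [ 0.07  0.18 -1.92] toolz [ 0.574  0.432 -0.696]
```

View pics/c5.png

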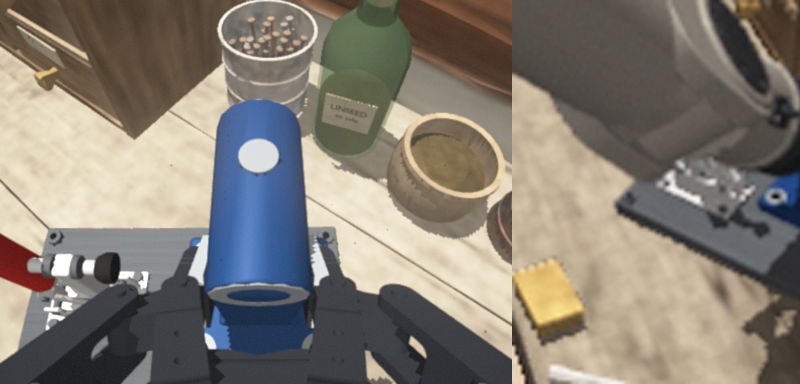

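The bracket is upright in the grip. The clamp is clear to the left, with its black pad at (105,267), and the side view has the plate corner at (620,205). I'll lower carefully.

Call:
servo_tool --turn '[[0,0,0],[0,0,0],[0,0,0.08],[0,0,0.08]]' --slide '[[0.05,0.1,-0.4],[0.1,0.15,-0.8],[0.1,0.18,-1.25],[0.1,0.18,-1.25]]' --hand '[0,0,0,0]'

```text
clock: 7.05
tcp_pos: [0.6192, -0.034, 0.0961]
orientation: [-2.537, -0.864, -1.05]
contact_force: [-0.9, 0.7, -5.0]
grip_width: 0.0351
gripper_force: 61.8
```

```bash
python3 pl.py "[-5,5,5]" "[-5,5,0]"
```

```text
[ 0.92  0.68 -0.83  2.14 -1.37  0.17  0.75] 0.03514684670195587 [-0.9  0.7 -5. ]
bracket by tool [ 0.609  -0.0406  0.0402] [38.05  0.65  0.77]
seen 20080 [ 0.6086 -0.0425  0.0394] [37.96  0.65] 0.3019974566631327
foot in seat frame mm: tool [-4.9 -0.4 28.2] seen [-6.5 -1.7 27.4]
t 7.1 turn [-0.05 -0.19 -0.21] slide [-0.14  0.13 -0.79] toolz [ 0.574  0.432 -0.696]
t 7.1 turn [-0.05 -0.19 -0.21] slide [-0.14  0.13 -0.96] toolz [ 0.574  0.432 -0.696]
```

Call:
servo_tool --turn '[[0,0,0],[0,0,0],[0,0,-1],[0,0,-3],[0,0,-5],[0,0,-7],[0,0,-9],[0,0,-11]]' --slide '[[0,0,1.2],[0,0,2.4],[0,-0.6,3],[-0.2,-1.8,3],[-0.4,-3,3],[-0.6,-4.2,3],[-0.8,-5.4,3],[-0.8,-6,3]]' --hand '[0,0,0,0,0,0,0,0]'

```text
clock: 8.1
tcp_pos: [0.5984, -0.2039, 0.2131]
orientation: [2.943, -0.136, 1.088]
contact_force: [-0.6, -0.7, -6.3]
grip_width: 0.035
gripper_force: 63.6
```

```bash
sed -e 's/37.0,deg/-20.0,deg/' -e 's/s=np.array.*/s=np.array([.58,-.22,0])/' pl.py > pl2.py; python3 pl2.py "[0,0,30]" "[0,0,3]"
```

```text
[ 0.36  0.22 -0.04  2.2  -1.37  0.17 -0.04] 0.03500213273235741 [-0.6 -0.7 -6.3]
bracket by tool [ 0.582  -0.2006  0.1584] [-4.43  5.39  1.66]
seen 3323 [ 0.5808 -0.2007  0.158 ] [-6.01  4.89] 0.44438411128921473
foot in seat frame mm: tool [ -4.7  18.9 158.4] seen [ -5.9  18.4 158. ]
t 8.15 turn [-0.53 -1.   -3.08] slide [-0.29 -0.69 -4.23] toolz [ 0.675 -0.246 -0.696]
t 8.15 turn [-0.53 -1.   -3.08] slide [-0.29 -0.69 -5.13] toolz [ 0.675 -0.246 -0.696]
```

```bash
sed -i -e 's/-20.0,deg/-16.0,deg/' -e 's/s=np.array.*/s=np.array([.69,-.2,0])/' pl2.py; sed -i 's/^o=r.get_obs(); R0.*/&;print(o["tcp_pos"])/' pl2.py; python3 pl2.py "[0,0,60]"  "[0,0,3]"
```

```text
[ 0.34  0.22 -0.03  2.2  -1.37  0.17 -0.04] 0.03508442184867036 [-0.2 -1.4 -4.6]
[ 0.59920065 -0.20364415  0.21289705]
bracket by tool [ 0.5828 -0.2005  0.1582] [-4.5   5.44  1.54]
seen 3318 [ 0.5815 -0.2002  0.1578] [-6.24  5.13] 0.4531923210852624
foot in seat frame mm: tool [-102.9  -30.   158.2] seen [-104.3  -30.1  157.8]
t 8.2 turn [-0.5  -1.02 -2.36] slide [ 3.37 -0.07 -3.22] toolz [ 0.69  -0.198 -0.696]
t 8.2 turn [-0.5  -1.02 -2.36] slide [ 3.37 -0.07 -5.12] toolz [ 0.69  -0.198 -0.696]
```

Call:
servo_tool --turn '[[0,0,0],[0,0,0],[0,0,0],[0,0,0],[0,0,0],[0,0,0]]' --slide '[[1.4,-0.1,-0.5],[2.8,-0.1,-1],[3.4,-0.1,-1.5],[3.5,-0.1,-2],[3.5,-0.1,-2.5],[3.5,-0.1,-2.5]]' --hand '[0,0,0,0,0,0]'

```text
clock: 8.95
tcp_pos: [0.7084, -0.2142, 0.1517]
orientation: [-2.953, 0.129, -1.03]
contact_force: [0.1, -0.1, -5.0]
grip_width: 0.0355
gripper_force: 63.4
```

```bash
python3 pl2.py "[0,0,30]"  "[0,0,3]"
```

```text
[ 0.26  0.46  0.02  1.99 -1.37  0.17 -0.07] 0.035458445622999546 [ 0.1 -0.1 -5. ]
[ 0.70841484 -0.21419884  0.15165474]
bracket by tool [ 0.69   -0.2105  0.0976] [-3.88  7.52  2.18]
seen 13135 [ 0.6881 -0.2139  0.0969] [-4.17  7.58] 0.29613051832469084
foot in seat frame mm: tool [  2.9 -10.   97.6] seen [  2.  -13.9  96.9]
t 9.0 turn [-0.68 -1.4  -2.39] slide [-0.27  0.35 -2.21] toolz [ 0.69  -0.198 -0.696]
t 9.0 turn [-0.68 -1.4  -2.39] slide [-0.27  0.35 -3.11] toolz [ 0.69  -0.198 -0.696]
```

Call:
servo_tool --turn '[[0,0,0],[0,0,0],[0,0,0],[0,0,0]]' --slide '[[-0.1,0.1,-0.7],[-0.2,0.2,-1.4],[-0.3,0.3,-2.2],[-0.3,0.3,-2.2]]' --hand '[0,0,0,0]'

```text
clock: 9.5
tcp_pos: [0.71, -0.2136, 0.1057]
orientation: [-2.959, 0.117, -0.952]
contact_force: [-0.8, -1.1, -4.6]
grip_width: 0.0354
gripper_force: 63.2
```

```bash
python3 pl2.py "[0,0,10]"  "[0,0,3]"
```

```text
[ 0.29  0.54 -0.01  1.97 -1.37  0.17 -0.05] 0.03541761663507891 [-0.8 -1.1 -4.6]
[ 0.71000672 -0.21364603  0.10573377]
bracket by tool [ 0.689  -0.2093  0.0527] [-2.93 10.33  3.01]
seen 20183 [ 0.6871 -0.2141  0.052 ] [-3.26 10.37] 0.3224106545076828
foot in seat frame mm: tool [ 1.6 -9.2 52.7] seen [  1.1 -14.3  52. ]
t 9.55 turn [-0.93 -1.93 -2.55] slide [-0.32  0.34 -1.36] toolz [ 0.69  -0.198 -0.696]
t 9.55 turn [-0.93 -1.93 -2.55] slide [-0.32  0.34 -1.59] toolz [ 0.69  -0.198 -0.696]
```

Call:
servo_tool --turn '[[0,0,0],[0,0,0],[0,0,0],[0,0,0],[0,0,0],[0,0,0]]' --slide '[[0,0,-0.7],[0,0,-1.3],[0,0,-1.4],[0,0,-1.5],[0,0,-1.6],[0,0,-1.7]]' --hand '[0,0,0,0,0,0]' --squeeze 25

```text
clock: 10.3
tcp_pos: [0.7182, -0.2204, 0.0704]
orientation: [-2.961, 0.109, -0.907]
contact_force: [0.7, -0.2, -4.9]
grip_width: 0.0355
gripper_force: 63.3
```

```bash
python3 pl2.py "[0,0,0]"
```

```text
[ 0.32  0.61 -0.03  1.93 -1.37  0.17 -0.03] 0.03548562470268922 [ 0.7 -0.2 -4.9]
[ 0.71818942 -0.22038854  0.07036889]
bracket by tool [ 0.6957 -0.2156  0.018 ] [-2.3  11.9   3.58]
seen 20109 [ 0.6938 -0.2213  0.0172] [-2.74 11.94] 0.32967819309662716
foot in seat frame mm: tool [  9.8 -13.4  18. ] seen [  9.6 -19.4  17.2]
t 10.35 turn [-1.09 -2.25 -2.65] slide [-0.58  0.57 -0.47] toolz [ 0.69  -0.198 -0.696]
```

Call:
servo_tool --turn '[[0,0,0],[0,0,0],[0,0,0],[0,0,0],[0,0,0],[0,0,0]]' --slide '[[-0.1,0.1,-0.2],[-0.1,0.1,-0.3],[-0.1,0.1,-0.4],[-0.1,0.1,-0.5],[-0.1,0.1,-0.55],[-0.1,0.1,-0.55]]' --hand '[0.1,0.1,0.1,0.1,0.1,0.1]' --squeeze 20

```text
clock: 11.1
tcp_pos: [0.7199, -0.2197, 0.0612]
orientation: [-2.959, 0.104, -0.895]
contact_force: [-3.5, 1.9, 7.0]
grip_width: 0.0354
gripper_force: 65.1
```

```bash
python3 pl2.py "[0,0,0]"
```

```text
[ 0.33  0.63 -0.04  1.92 -1.37  0.17 -0.03] 0.035409851572976846 [-3.5  1.9  7. ]
[ 0.71989366 -0.21969823  0.06115949]
bracket by tool [ 0.697  -0.2148  0.009 ] [-2.   12.33  3.83]
seen 20098 [ 0.6952 -0.2208  0.0083] [-2.5  12.36] 0.32869708199470726
foot in seat frame mm: tool [ 10.8 -12.3   9. ] seen [ 10.7 -18.6   8.3]
t 11.15 turn [-1.14 -2.32 -2.71] slide [-0.64  0.54 -0.17] toolz [ 0.69  -0.198 -0.696]
```

Call:
servo_tool --turn '[[0,0,0],[0,0,0],[0,0,0],[0,0,0],[0,0,0],[0,0,0],[0,0,0],[0,0,0]]' --slide '[[0,0,-0.1],[0,0,-0.1],[0,0,-0.1],[0,0,-0.1],[0,0,-0.1],[0,0,-0.1],[0,0,-0.1],[0,0,-0.1]]' --hand '[0.4,0.42,0.43,0.44,0.45,0.46,0.5,0.6]'

```text
clock: 12.15
tcp_pos: [0.718, -0.2212, 0.0559]
orientation: [-2.963, 0.107, -0.885]
contact_force: [-0.3, 0.9, 0.6]
grip_width: 0.051
gripper_force: 0.0
```

```bash
python3 pl2.py "[0,0,0]"
```

```text
[ 0.33  0.64 -0.04  1.92 -1.37  0.17 -0.03] 0.051028135593363715 [-0.3  0.9  0.6]
[ 0.71801676 -0.22124368  0.05586354]
bracket by tool [ 0.6948 -0.2163  0.0038] [-2.11 12.71  3.81]
seen 21097 [ 6.988e-01 -2.149e-01 -6.000e-04] [-3.1  -0.93] 0.3481505911565111
foot in seat frame mm: tool [  9.1 -14.3   3.8] seen [ 12.5 -11.9  -0.6]
t 12.2 turn [-1.15 -2.39 -2.68] slide [-0.58  0.59 -0.  ] toolz [ 0.69  -0.198 -0.696]
```

Call:
servo_tool --turn '[[0,0,0],[0,0,0],[0,0,0],[0,0,0],[0,1,0],[0,2.5,0],[0,4,0],[0,5.5,0]]' --slide '[[0,0,0],[-0.8,0.1,0.9],[-2,0.2,2.2],[-2.6,0.3,3.2],[-2.6,0.3,4.2],[-2.3,0.3,5],[-1.5,0.3,5],[-1,0.3,5]]' --hand '[0.9,1,1,1,1,1,1,1]'

```text
clock: 13.2
tcp_pos: [0.6904, -0.2108, 0.2084]
orientation: [-3.107, 0.119, -0.156]
contact_force: [0.6, -0.8, 0.7]
grip_width: 0.0857
gripper_force: 0.0
```

```bash
cat > g.py <<'E'
from h import *
o=r.get_obs(); print(o['joints'].round(2),o['tcp_pos'].round(4),o['contact_force'].round(1))
p,d,c=grab('wrist','w6.png'); B=blue(p,d,c)
q,e=fitb(B,[.6988,-.2149,0,np.radians(-3),0]); R,t=pose(q); print(len(B),q[:3].round(4),np.degrees(q[3:]).round(2),e)
hd=np.degrees(q[3])
for th in (0,12):
  T=tool(hd,th); z=T.apply([0,0,1]); g=np.array([q[0],q[1],.064]); 
  to(g+.014*z-.1*z,T); to(g+.014*z,T)
E
python3 g.py
```

```text
[-0.2   0.61  0.66  1.57 -0.49  1.04 -1.05] [ 0.6904 -0.2108  0.2084] [ 0.6 -0.8  0.7]
3513 [ 0.6962 -0.2149 -0.0014] [-2.82  0.08] 0.4042084668059477
t 13.25 turn [-0.3   1.1   0.26] slide [ 0.07 -0.22 -1.89] toolz [-0. -0. -1.]
t 13.25 turn [-0.3   1.1   0.26] slide [ 0.07 -0.22 -5.22] toolz [-0. -0. -1.]
t 13.25 turn [-0.44 -1.29  0.22] slide [-0.53 -0.19 -1.95] toolz [ 0.208 -0.01  -0.978]
t 13.25 turn [-0.44 -1.29  0.22] slide [ 0.17 -0.22 -5.21] toolz [ 0.208 -0.01  -0.978]
```

Call:
servo_tool --turn '[[-0.3,1.1,0.26],[-0.3,1.1,0.26],[-0.3,1.1,0.26],[-0.3,1.1,0.26],[-0.3,1.1,0.26],[-0.3,1.1,0.26]]' --slide '[[0.08,-0.2,-0.5],[0.08,-0.2,-1.3],[0.08,-0.2,-1.9],[0.08,-0.2,-2],[0.08,-0.2,-2],[0.08,-0.2,-2]]' --hand '[1,1,1,1,1,1]'

```text
clock: 14.0
tcp_pos: [0.691, -0.2177, 0.1474]
orientation: [-3.138, 0.088, -0.012]
contact_force: [0.4, -0.7, 0.7]
grip_width: 0.0855
gripper_force: 0.0
```

```bash
python3 g.py
```

```text
[-0.18  0.72  0.65  1.53 -0.48  1.05 -1.04] [ 0.691  -0.2177  0.1474] [ 0.4 -0.7  0.7]
6753 [ 0.6962 -0.2149 -0.0014] [-2.66  0.06] 0.3740016723261779
t 14.05 turn [-0.02  0.08  0.11] slide [0.17 0.09 0.09] toolz [-0. -0. -1.]
t 14.05 turn [-0.02  0.08  0.11] slide [ 0.17  0.09 -3.24] toolz [-0. -0. -1.]
t 14.05 turn [-0.14 -2.31  0.1 ] slide [-0.42  0.12  0.03] toolz [ 0.208 -0.01  -0.978]
t 14.05 turn [-0.14 -2.31  0.1 ] slide [ 0.27  0.09 -3.23] toolz [ 0.208 -0.01  -0.978]
```

Call:
servo_tool --turn '[[0,0.08,0.1],[0,0.08,0.1],[0,0.08,0.1],[0,0.08,0.1],[0,0.08,0.1],[0,0.08,0.1],[0,0.08,0.1],[0,0.08,0.1]]' --slide '[[0.17,0.08,-1],[0.17,0.08,-2.2],[0.17,0.08,-3.2],[0.17,0.08,-3.2],[0.17,0.08,-3.2],[0.17,0.08,-3.2],[0.17,0.08,-3.2],[0.17,0.08,-3.2]]' --hand '[1,1,1,1,0,0,0,0]' --squeeze 60

```text
clock: 15.05
tcp_pos: [0.6966, -0.2149, 0.0517]
orientation: [-3.139, 0.073, -0.001]
contact_force: [-1.2, 1.2, 6.4]
grip_width: 0.0353
gripper_force: 60.2
```

```bash
python3 - <<'E'
from h import *
o=r.get_obs(); print(o['contact_force'],o['grip_width'],o['gripper_force'],o['joints'].round(2))
p,d,c=grab('wrist','w7.png'); B=blue(p,d,c)
q,e=fitb(B,[.6962,-.2149,0,np.radians(-2.7),0]); q[4]=0; R,t=pose(q); t[2]=0
print(len(B),q[:3],np.degrees(q[3:]),e)
R0=Ro.from_rotvec(o['orientation']); rel=R.inv()*R0; tb=R.inv().apply(o['tcp_pos']-t)
print('tcp in bracket',tb*1000,rel.as_euler('ZYX',degrees=True))
rel=Ro.from_euler('YX',rel.as_euler('ZYX')[1:]) ; tb[1]=0  # grip squares it to the pads
np.savez('rel.npz',rel=rel.as_matrix(),tb=tb)
E
python3 pl.py "[-7,6,120]" "[-7,6,20]"
```

```text
[-1.20475864  1.22542007  6.40890051] 0.03529901440439244 60.1715163141489 [-0.15  0.83  0.58  1.56 -0.54  0.92 -1.  ]
21027 [ 0.69364966 -0.21479336 -0.00128987] [-2.91225494  0.        ] 0.3017803978099809
tcp in bracket [ 2.91814436e+00 -7.45526355e-03  5.17304128e+01] [ 2.43173593e-01 -3.05569465e-02 -1.79878028e+02]
[-0.15  0.83  0.58  1.56 -0.54  0.92 -1.  ] 0.0355080423026279 [-0.3  2.8  7. ]
bracket by tool [ 0.6936 -0.2148 -0.    ] [-2.67  0.    0.  ]
seen 21045 [ 0.6936 -0.2148 -0.0013] [-2.93  0.06] 0.30291576901150113
foot in seat frame mm: tool [ -42.2 -190.5  -12. ] seen [ -42.2 -190.5  -13.3]
t 15.15 turn [-0.   -0.    7.93] slide [-3.02  6.    4.4 ] toolz [-0.001  0.002 -1.   ]
t 15.15 turn [-0.   -0.    7.93] slide [-3.02  6.    1.07] toolz [-0.001  0.002 -1.   ]
```

Call:
servo_tool --turn '[[0,0,0],[0,0,1],[0,0,2.5],[0,0,4],[0,0,5.5],[0,0,7],[0,0,7.93],[0,0,7.93]]' --slide '[[0,0,1],[0,0,2.5],[-0.6,1,4],[-1.3,2.4,4.4],[-2,3.8,4.4],[-2.6,5.2,4.4],[-3,6,4.4],[-3,6,4.4]]' --hand '[0,0,0,0,0,0,0,0]'

```text
clock: 16.15
tcp_pos: [0.6046, -0.0325, 0.1816]
orientation: [-2.975, -1.001, 0.005]
contact_force: [0.3, -0.4, -4.1]
grip_width: 0.0353
gripper_force: 62.0
```

Call:
servo_tool --turn '[[0,0,0],[0,0,0],[0,0,0],[0,0,0]]' --slide '[[0,0,-1],[0,0,-2],[0,0,-3],[0,0,-3]]' --hand '[0,0,0,0]'

```text
clock: 16.65
tcp_pos: [0.6039, -0.0366, 0.0899]
orientation: [-2.979, -0.992, 0.012]
contact_force: [0.2, 0.8, -4.6]
grip_width: 0.0357
gripper_force: 61.8
```

```bash
python3 pl.py "[-7,6,15]" "[-7,6,0]"; python3 - <<'E'
from h import *
p,d,c=grab('wrist','w8.png'); s,_,_=grab('side','s8.png')
cv2.imwrite('pics/c8.png',np.hstack([p,cv2.resize(s[180:270,235:325],(384,384),interpolation=2)])[:, :, ::-1][:, :800])
E
```

```text
[-0.38  0.57  0.46  1.86 -0.34  0.79 -0.67] 0.03570274819869662 [ 0.2  0.8 -4.6]
bracket by tool [ 0.6012 -0.0385  0.0382] [36.83  0.4   0.1 ]
seen 21803 [ 0.601  -0.0385  0.037 ] [36.56  0.48] 0.3125413172559537
foot in seat frame mm: tool [-9.9  6.  26.2] seen [-10.1   6.1  25. ]
t 16.7 turn [ 0.03 -0.04  0.03] slide [ 0.02  0.05 -0.43] toolz [-0.001  0.002 -1.   ]
t 16.7 turn [ 0.03 -0.04  0.03] slide [ 0.02  0.05 -0.93] toolz [-0.001  0.002 -1.   ]
```

View pics/c8.png

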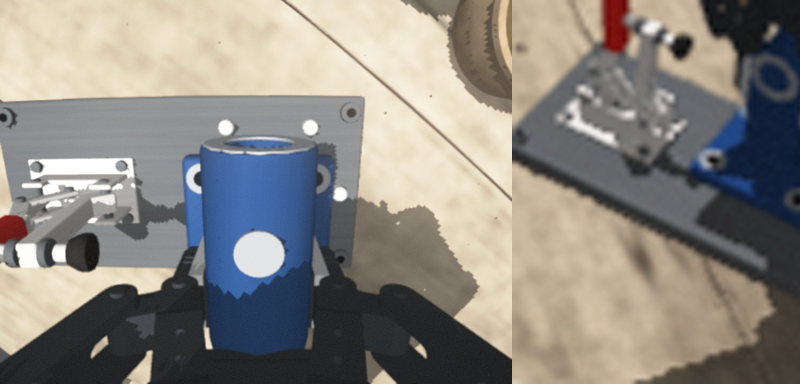

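The pins at (227,128), (311,128) and (340,194) are clear of the foot. I'll refine the seat from these close pins.

```bash
python3 - <<'E'
from h import *
z=np.load('pics/w8.npz'); g=cv2.cvtColor(z['p'],cv2.COLOR_RGB2GRAY).astype(float); out=[]
for u,v in [(227,128),(311,128),(340,194)]:
    h=10; s=g[v-h:v+h+1,u-h:u+h+1]; wt=(s>215)*1.; vv,uu=np.mgrid[v-h:v+h+1,u-h:u+h+1]
    uv=[(wt*uu).sum()/wt.sum(),(wt*vv).sum()/wt.sum()]; print(uv,wt.sum(),z['d'][v,u])
    R=ray(z,*uv)@z['R']; C=-z['R'].T@z['t']; out.append((C+R*((.023-C[2])/R[2]))[:2]*1000)
    print(w(z,uv[0],uv[1],z['d'][v,u])*1000)
out=np.array(out); M=np.array([[43,26],[43,-26],[0,-47]],float)
A=M-M.mean(0);B=out-out.mean(0); a=np.arctan2((A[:,0]*B[:,1]-A[:,1]*B[:,0]).sum(),(A*B).sum())
R2=np.array([[np.cos(a),-np.sin(a)],[np.sin(a),np.cos(a)]]); print('yaw',np.degrees(a),'seat',out.mean(0)-R2@M.mean(0),np.abs(B-A@R2.T).max())
E
```

```text
[np.float64(225.04268292682926), np.float64(127.22560975609755)] 164.0 0.20886455
[631.70174671   8.9970462   22.0397705 ]
[np.float64(309.82738095238096), np.float64(127.16666666666667)] 168.0 0.20817126
[662.71444949 -32.11106454  22.62276942]
[np.float64(339.9172932330827), np.float64(193.89473684210526)] 133.0 0.22167873
[641.30062786 -75.00585619  21.47591889]
yaw 37.09775632294292 seat [613.02831588 -37.28259347] 0.4021549821477919
```

Call:
servo_tool --turn '[[0,0,0.03],[0,0,0.03],[0,0,0.03],[0,0,0.03],[0,0,0.03],[0,0,0.03]]' --slide '[[0.02,0.05,-0.3],[0.02,0.05,-0.6],[0.02,0.05,-0.75],[0.02,0.05,-0.83],[0.02,0.05,-0.9],[0.02,0.05,-0.93]]' --hand '[0,0,0,0,0,0]'

```text
clock: 17.55
tcp_pos: [0.6064, -0.0335, 0.0642]
orientation: [-2.977, -0.999, 0.003]
contact_force: [-0.4, 0.6, -4.6]
grip_width: 0.0354
gripper_force: 62.0
```

```bash
python3 pl.py "[-1,1,0]"
```

```text
[-0.37  0.61  0.44  1.87 -0.37  0.74 -0.65] 0.03543627497110065 [-0.4  0.6 -4.6]
bracket by tool [ 0.604  -0.0353  0.0125] [ 3.712e+01  1.100e-01 -1.000e-02]
seen 21818 [ 0.6036 -0.0351  0.0112] [36.84  0.19] 0.3103981912256949
foot in seat frame mm: tool [-5.8  6.9  0.5] seen [-5.9  7.2 -0.8]
t 17.6 turn [ 0.01 -0.02 -0.02] slide [ 0.24 -0.06 -0.01] toolz [-0.001  0.002 -1.   ]
```

Call:
servo_tool --turn '[[0,0,0],[0,0,0],[0,0,0],[0,0,0],[0,0,0],[0,0,0],[0,0,0],[0,0,0]]' --slide '[[0,0,-0.04],[0.1,0.07,-0.05],[0.15,0.11,-0.05],[0.15,0.11,-0.05],[0.23,0,-0.05],[0.29,-0.08,-0.05],[0.31,-0.1,-0.05],[0.31,-0.1,-0.05]]' --hand '[0,0,0,0,0,0,0,0]'

```text
clock: 18.6
tcp_pos: [0.6122, -0.034, 0.064]
orientation: [-2.97, -0.999, 0.012]
contact_force: [-15.3, 5.6, 19.6]
grip_width: 0.0353
gripper_force: 65.0
```

```bash
sed -i 's/37.0,deg/37.1,deg/;s/.6127,-.0373/.613,-.0373/' pl.py; python3 pl.py "[0,0,0]"; python3 - <<'E'
from h import *
o=r.get_obs(); Rs=Ro.from_euler('Z',37.1,degrees=True); print('F seat',Rs.inv().apply(o['contact_force']),o['moment'])
E
```

```text
[-0.36  0.62  0.43  1.85 -0.37  0.76 -0.65] 0.03533760092115724 [-15.3   5.6  19.6]
bracket by tool [ 0.6094 -0.0356  0.0123] [37.18  0.28  0.47]
seen 21803 [ 0.6095 -0.0359  0.0111] [36.9   0.34] 0.31485429893778405
foot in seat frame mm: tool [-1.8  3.5  0.3] seen [-1.9  3.2 -0.9]
t 18.65 turn [-0.04 -0.1  -0.02] slide [ 0.1  -0.05 -0.01] toolz [-0.001  0.002 -1.   ]
F seat [-9.33594567 14.90330566 19.62730889] [1.44831264 3.36572633 0.08017761]
```

Call:
servo_tool --turn '[[0,0,0],[0,0,0],[0,0,0],[0,0,0],[0,0,0],[0,0,0],[0,0,0],[0,0,0]]' --slide '[[0,0,0.03],[0,0,0.04],[0.02,-0.03,0.04],[0.04,-0.06,0.04],[0.06,-0.09,0.04],[0.09,-0.06,0.04],[0.11,-0.05,0.04],[0.11,-0.05,0.04]]' --hand '[0,0,0,0,0,0,0,0]'

```text
clock: 19.65
tcp_pos: [0.6146, -0.0366, 0.0642]
orientation: [-2.971, -0.999, 0.015]
contact_force: [-14.6, 3.6, 12.9]
grip_width: 0.0351
gripper_force: 64.2
```

```bash
python3 pl.py "[0,0,0]"; python3 - <<'E'
from h import *
o=r.get_obs(); Rs=Ro.from_euler('Z',37.1,degrees=True); print('F seat',Rs.inv().apply(o['contact_force']),o['moment'])
E
```

```text
[-0.36  0.62  0.44  1.84 -0.37  0.77 -0.64] 0.035136037451454896 [-14.6   3.6  12.9]
bracket by tool [ 0.6117 -0.0383  0.0125] [37.17  0.42  0.45]
seen 21783 [ 0.6117 -0.0387  0.0113] [36.89  0.55] 0.31722980905311493
foot in seat frame mm: tool [-1.6 -0.   0.5] seen [-1.9 -0.4 -0.7]
t 19.7 turn [-0.02 -0.12 -0.01] slide [ 0.02  0.04 -0.02] toolz [-0.001  0.002 -1.   ]
F seat [-9.6868725  11.88688672 12.29782388] [0.80211583 3.27431737 0.19078654]
```

```bash
python3 - <<'E'
from h import *
p,d,c=grab('wrist','w9.png')
cv2.imwrite('pics/c9.png',cv2.resize(p[90:240,170:370],None,fx=4,fy=4,interpolation=2)[:,:,::-1])
E
```

```text
(no output)
```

View pics/c9.png

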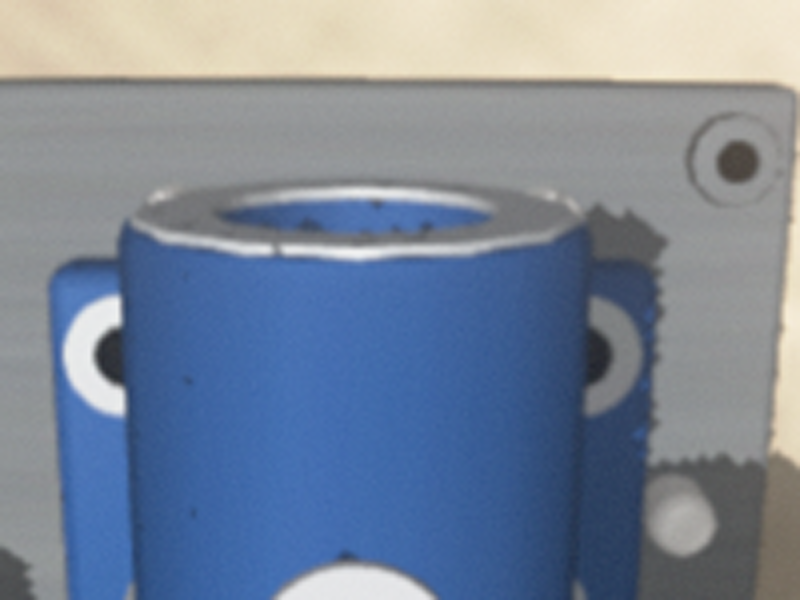

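The third pin at crop (682,515) touches the foot's side, while the nose hides the pin pair. The foot's front edge is at crop row ~261 (left) and ~262 (right).

```bash
python3 - <<'E'
from h import *
z=np.load('pics/w9.npz'); Rs=Ro.from_euler('Z',37.1,degrees=True); s=np.array([.613,-.0373,.012])
for nm,a,b,h in [('frontL',95,261,.024),('frontR',625,262,.024),('left',60,400,.024),('right',645,400,.024),('pin3',682,515,.023),('hole corner (plate)',738,161,.012)]:
    R=ray(z,170+a/4-.4,90+b/4-.4)@z['R']; C=-z['R'].T@z['t']; X=C+R*((h-C[2])/R[2]); print(nm,(Rs.inv().apply(X-s)*1000).round(1))
E
```

```text
frontL [38.7 35.1 12. ]
frontR [ 38.8 -35.9  12. ]
left [19.2 41.  12. ]
right [ 19.5 -39.7  12. ]
pin3 [  2.1 -46.4  11. ]
hole corner (plate) [ 50.9 -53.3   0. ]
```

Call:
servo_tool --turn '[[0,0,0],[0,0,0],[0,0,0],[0,0,0]]' --slide '[[0.03,0.02,0.02],[0.05,0.04,0.03],[0.08,0.06,0.03],[0.08,0.06,0.03]]' --hand '[0,0,0,0]'

```text
clock: 20.25
tcp_pos: [0.6149, -0.0364, 0.0644]
orientation: [-2.971, -0.998, 0.022]
contact_force: [-18.4, 0.2, 12.8]
grip_width: 0.035
gripper_force: 64.2
```

```bash
python3 pl.py "[0,0,0]"; python3 - <<'E'
from h import *
o=r.get_obs(); Rs=Ro.from_euler('Z',37.1,degrees=True); print('F seat',Rs.inv().apply(o['contact_force']),o['moment'])
E
```

```text
[-0.36  0.62  0.44  1.84 -0.37  0.77 -0.65] 0.03502055893604765 [-18.4   0.2  12.8]
bracket by tool [ 0.6118 -0.0381  0.0127] [37.12  0.65  0.52]
seen 21742 [ 0.6118 -0.0387  0.0115] [36.86  0.91] 0.3121720341011693
foot in seat frame mm: tool [-1.4  0.   0.7] seen [-1.8 -0.4 -0.5]
t 20.3 turn [-0.   -0.17 -0.  ] slide [ 0.01  0.03 -0.02] toolz [-0.001  0.002 -1.   ]
F seat [-13.63091021  11.37223543  13.06205026] [0.05449073 4.15365155 0.26363485]
```

Call:
servo_tool --turn '[[0,0,0],[0,0,0],[0,0,0],[0,0,0],[0,0,0],[0,0,0],[0,0,0],[0,0,0]]' --slide '[[-0.04,-0.03,0],[-0.06,-0.04,-0.02],[-0.06,-0.03,-0.03],[-0.06,-0.03,-0.03],[-0.06,-0.03,-0.03],[-0.06,-0.03,-0.03],[-0.06,-0.03,-0.03],[-0.06,-0.03,0]]' --hand '[0,0,0,0.2,0.4,0.42,0.44,0.5]'

```text
clock: 21.3
tcp_pos: [0.6195, -0.0368, 0.0653]
orientation: [-2.976, -1.0, 0.003]
contact_force: [-1.4, 0.5, -0.6]
grip_width: 0.0425
gripper_force: 1.0
```

```bash
python3 pl.py "[0,0,0]"; python3 - <<'E'
from h import *
p,d,c=grab('wrist','w10.png')
cv2.imwrite('pics/c10.png',cv2.resize(p[90:240,170:370],None,fx=4,fy=4,interpolation=2)[:,:,::-1])
a=cv2.cvtColor(np.load('pics/w9.npz')['p'],6).astype(np.float32);b=cv2.cvtColor(p,6).astype(np.float32)
print(r.get_obs()['contact_force'])
E
```

```text
[-0.36  0.62  0.44  1.84 -0.37  0.76 -0.65] 0.042517236244860535 [-1.4  0.5 -0.6]
bracket by tool [ 0.6171 -0.0386  0.0136] [3.713e+01 9.000e-02 1.000e-02]
seen 19669 [ 0.6112 -0.0386  0.0109] [37.07  0.15] 0.31211602666940397
foot in seat frame mm: tool [ 2.5 -3.5  1.6] seen [-2.2  0.  -1.1]
t 21.35 turn [ 0.01 -0.01 -0.01] slide [-0.14  0.04 -0.05] toolz [-0.001  0.002 -1.   ]
[-3.05903051  2.52255865  1.73703265]
```

```bash
cat > ed.py <<'E'
from h import *
import sys
Rs=Ro.from_euler('Z',37.1,degrees=True); s=np.array([.613,-.0373,.012])
for f in sys.argv[1:]:
    z=np.load(f'pics/{f}.npz'); b=z['p'].astype(float); g=b[...,2]-b[...,0]; g=cv2.GaussianBlur(g,(0,0),.7)
    def X(u,v,h):
        R=ray(z,u,v)@z['R']; C=-z['R'].T@z['t']; return Rs.inv().apply(C+R*((h-C[2])/R[2])-s)*1000
    for nm,y in(('L',35.5),('R',-36)):
        u0=proj(z,s+Rs.apply([.038,y/1000,.012])); u=int(round(u0[0])); v=int(round(u0[1]))
        col=np.diff(g[v-12:v+12,u-1:u+2].mean(1)); i=col.argmax(); k=col[i-1:i+2]; vs=v-12+i+.5+.5*(k[0]-k[2])/(k[0]-2*k[1]+k[2])
        print(f,nm,(u,round(vs,2)),X(u,vs,.024).round(2), col[i].round(1))
E
python3 ed.py w9 w10
```

```text
w9 L (193, np.float64(155.3)) [38.46 35.32 12.  ] 17.0
w9 R (326, np.float64(154.49)) [ 39.14 -35.92  12.  ] 8.6
w10 L (187, np.float64(162.25)) [38.64 35.57 12.  ] 15.4
w10 R (319, np.float64(161.36)) [ 39.19 -36.07  12.  ] 8.7
```

View pics/c10.png

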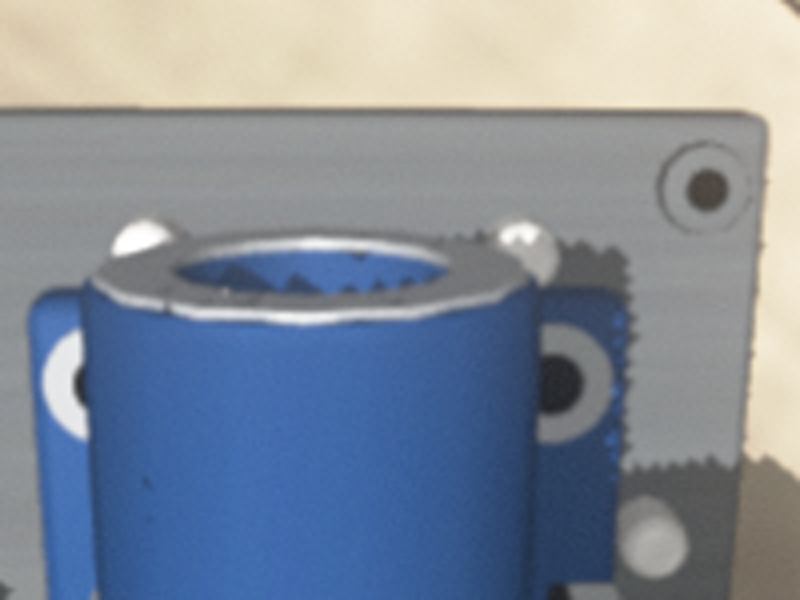

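The pair's tops show at crop (143,238) and (525,250), just beyond the foot's edge at row ~290, and pin 3 touches the foot's side at (617,540). I'll check these numerically.

```bash
python3 - <<'E'
from h import *
z=np.load('pics/w10.npz'); Rs=Ro.from_euler('Z',37.1,degrees=True); s=np.array([.613,-.0373,.012])
def X(u,v,h):
    R=ray(z,u,v)@z['R']; C=-z['R'].T@z['t']; return Rs.inv().apply(C+R*((h-C[2])/R[2])-s)*1000
g=cv2.cvtColor(z['p'],6).astype(float)
for u in (301,303):
    v=np.arange(138,166); print(u,g[138:166,u].astype(int).tolist(), z['p'][138:166,u,2].astype(int)[-8:])
print('far edge pinR',X(302,144.9,.023),'front edge',X(302,162,.024))
v=223; print(v,g[v,305:348].astype(int).tolist())
for u in (323.8,341.8): print(X(u,224,.023))
print('side top edge',X(170+617/4-.4,90+450/4,.024))
E
```

```text
301 [150, 149, 149, 147, 149, 149, 153, 184, 229, 245, 251, 245, 220, 181, 173, 171, 169, 163, 157, 135, 117, 108, 103, 90, 80, 80, 79, 80] [119 111 107 100  98 100 101 103]
303 [149, 147, 148, 150, 146, 145, 143, 152, 197, 231, 236, 225, 193, 173, 171, 169, 168, 167, 168, 160, 138, 111, 85, 76, 74, 73, 73, 76] [141 119  97  90  92  90  91  93]
far edge pinR [ 47.97604315 -26.64389784  11.        ] front edge [ 38.80712827 -26.84247783  12.        ]
223 [69, 70, 72, 68, 74, 70, 68, 71, 69, 69, 66, 72, 71, 68, 72, 71, 70, 65, 73, 95, 115, 127, 138, 149, 155, 166, 172, 175, 177, 176, 172, 168, 164, 159, 152, 141, 110, 89, 85, 88, 86, 83, 86]
[  2.19553579 -40.94281006  11.        ]
[  2.16342038 -51.41915097  11.        ]
side top edge [ 15.63674838 -40.01221905  12.        ]
```

Call:
servo_tool --turn '[[0,0,0],[0,0,0],[0,0,0],[0,0,0],[0,0,0],[0,0,0],[0,0,0],[0,0,0]]' --slide '[[-0.1,0.05,0.02],[-0.14,0.05,0.05],[-0.14,0.05,0.1],[-0.14,0.05,0.6],[-0.14,0.05,2],[-0.14,0.05,4],[-0.14,0.05,6],[-0.14,0.05,6]]' --hand '[0.6,0.75,0.85,0.85,0.85,0.85,0.5,0]'

```text
clock: 22.4
tcp_pos: [0.6186, -0.0365, 0.2514]
orientation: [2.977, 0.998, 0.014]
contact_force: [0.9, 0.1, -1.0]
grip_width: 0.0367
gripper_force: 0.0
```

```bash
cat > hh.py <<'E'
from h import *
Rs=Ro.from_euler('Z',37.1,degrees=True); s=np.array([.613,-.0373,.012])
o=r.get_obs(); print(o['tcp_pos'],'seat',(Rs.inv().apply(o['tcp_pos']-s)*1000).round(1),o['joints'].round(2),o['contact_force'].round(1))
p,d,c=grab('wrist','w11.png'); B=blue(p,d,c)
q,e=fitb(B,[*s,np.radians(37),0]); R,t=pose(q); print(len(B),'foot',(Rs.inv().apply(t-s)*1000).round(1),np.degrees(q[3:]).round(2),e)
X=cloud(p,d,c).reshape(-1,3); P=p.reshape(-1,3).astype(int); S=Rs.inv().apply(X-s)*1000
m=(P[:,0]>P[:,1]+60)&(P[:,0]>P[:,2]+60)&(abs(S[:,0])<25)&(S[:,2]>30)&(S[:,2]<170)&(S[:,1]>90)&(S[:,1]<250); print('red',m.sum(),S[m].min(0).round(1) if m.any() else '',S[m].max(0).round(1) if m.any() else '')
T=tool(127.1,0)
for y,z in((95,170),(95,118)): to(s+Rs.apply([0,y/1000,z/1000]),T)
E
python3 hh.py
```

```text
[ 0.6185676  -0.03653786  0.25140037] seat [  4.9  -2.8 239.4] [-0.45  0.4   0.55  1.71 -0.23  1.09 -0.75] [ 0.9  0.1 -1. ]
4281 foot [-1.5  0.3 -1.5] [37.34 -0.08] 0.3986302440677526
red 1151 [ -8.3 123.5  72. ] [  9.7 139.7 157.6]
t 22.45 turn [-0.05  0.02 18.  ] slide [-2.04  2.48 -2.21] toolz [ 0.  0. -1.]
t 22.45 turn [-0.05  0.02 18.  ] slide [-2.04  2.48 -3.94] toolz [ 0.  0. -1.]
```

Call:
servo_tool --turn '[[0,0,2],[0,0,4],[0,0,6],[0,0,8],[0,0,10],[0,0,12],[0,0,14],[0,0,16]]' --slide '[[0,0,0],[-0.4,0.5,0],[-0.8,1,0],[-1.2,1.5,0],[-1.6,2,0],[-2.04,2.48,0],[-2.04,2.48,-0.5],[-2.04,2.48,-1]]' --hand '[0,0,0,0,0,0,0,0]' --squeeze 40

```text
clock: 23.45
tcp_pos: [0.5531, 0.0391, 0.2136]
orientation: [-1.63, -2.685, 0.006]
contact_force: [-0.0, -0.1, -0.0]
grip_width: 0.0001
gripper_force: 0.0
```

Call:
servo_tool --turn '[[0,0,2],[0,0,2],[0,0,2],[0,0,2]]' --slide '[[0,0,-0.5],[0,0,-1.2],[0,0,-1.2],[0,0,-1.2]]' --hand '[0,0,0,0]'

```text
clock: 23.95
tcp_pos: [0.5541, 0.0388, 0.179]
orientation: [1.399, 2.813, -0.005]
contact_force: [0.2, 0.6, 0.4]
grip_width: 0.0004
gripper_force: 0.0
```

```bash
python3 hh.py
```

```text
[0.55406015 0.03880319 0.17896028] seat [ -1.1  96.3 167. ] [-0.35  0.34  0.21  1.91 -0.09  0.9   0.55] [0.2 0.6 0.4]
855 foot [ 1.   0.5 -1.2] [38.08  0.11] 0.44591615774576715
red 1395 [ -9.6 125.9  76.6] [  8.7 141.2 157.9]
t 24.0 turn [ 0.03 -0.   -0.  ] slide [ 0.04 -0.01  0.09] toolz [ 0.  0. -1.]
t 24.0 turn [ 0.03 -0.   -0.  ] slide [ 0.04 -0.01 -1.64] toolz [ 0.  0. -1.]
```

Call:
servo_tool --turn '[[0,0,0],[0,0,0],[0,0,0],[0,0,0],[0,0,0],[0,0,0],[0,0,0],[0,0,0]]' --slide '[[0.04,0,-0.8],[0.04,0,-1.6],[0.04,0,-1.6],[-0.2,0.3,-1.55],[-0.4,0.58,-1.5],[-0.72,1,-1.45],[-1.07,1.46,-1.4],[-1.27,1.73,-1.47]]' --hand '[0,0,0,0,0,0,0,0]'

```text
clock: 25.0
tcp_pos: [0.5151, 0.0923, 0.135]
orientation: [1.397, 2.814, -0.003]
contact_force: [0.1, -1.3, 1.5]
grip_width: -0.0003
gripper_force: 0.9
```

```bash
python3 hh.py
```

```text
[0.51511866 0.09233577 0.13504344] seat [1.000e-01 1.624e+02 1.230e+02] [-0.45  0.35  0.18  2.02 -0.09  0.78  0.44] [ 0.1 -1.3  1.5]
0 foot [0. 0. 0.] [37.  0.] nan
red 1910 [ -9.3 168.8 113.9] [  8.7 200.  149.1]
t 25.05 turn [ 0.02 -0.02 -0.04] slide [ 1.38 -1.83  1.58] toolz [ 0.  0. -1.]
t 25.05 turn [ 0.02 -0.02 -0.04] slide [ 1.38 -1.83 -0.15] toolz [ 0.  0. -1.]
  return _methods._mean(a, axis=axis, dtype=dtype,
  ret = ret.dtype.type(ret / rcount)
```

Call:
servo_tool --turn '[[0,0,0],[0,0,0],[0,0,0],[0,0,0],[0,0,0],[0,0,0],[0,0,0],[0,0,0]]' --slide '[[-0.18,0.24,-0.1],[-0.42,0.56,-0.37],[-0.56,0.74,-0.73],[-0.66,0.88,-1.2],[-0.74,0.98,-1.6],[-0.78,1.04,-1.9],[-0.78,1.04,-2.1],[-0.78,1.04,-2.2]]' --hand '[0,0,0,0,0,0,0,0]'

```text
clock: 26.05
tcp_pos: [0.492, 0.1221, 0.0682]
orientation: [-1.398, -2.812, 0.005]
contact_force: [-3.5, 2.1, 5.3]
grip_width: 0.0002
gripper_force: 2.3
```

```bash
python3 hh.py 2>/dev/null| grep -v turn
```

```text
[0.49196022 0.12209376 0.06818219] seat [ -0.4 200.1  56.2] [-0.49  0.44  0.15  2.09 -0.11  0.62  0.38] [-3.5  2.1  5.3]
0 foot [0. 0. 0.] [37.  0.] nan
red 2783 [ -9.3 149.7  48.5] [  9.1 239.3  64.9]
```

Call:
servo_tool --turn '[[0,0,0],[0,0,0],[0,0,0],[0,0,0]]' --slide '[[0,0,-0.1],[0,0,-0.2],[0,0,-0.25],[0,0,-0.25]]' --hand '[0,0,0,0]'

```text
clock: 26.6
tcp_pos: [0.4917, 0.123, 0.0624]
orientation: [-1.397, -2.812, 0.003]
contact_force: [-8.1, 2.5, 17.6]
grip_width: -0.0002
gripper_force: 8.8
```

```bash
python3 hh.py 2>/dev/null| grep -v turn
```

```text
[0.49170566 0.12295453 0.06239908] seat [-1.00e-01  2.01e+02  5.04e+01] [-0.49  0.45  0.15  2.09 -0.11  0.61  0.38] [-8.1  2.5 17.6]
0 foot [0. 0. 0.] [37.  0.] nan
red 2873 [ -9.4 149.7  41.3] [  9.1 240.4  59.2]
```

Call:
servo_tool --turn '[[0,0,0],[0,0,0],[0,0,0],[0,0,0]]' --slide '[[0,0,-0.05],[0,0,-0.1],[0,0,-0.1],[0,0,-0.1]]' --hand '[0,0,0,0]'

```text
clock: 27.15
tcp_pos: [0.4915, 0.1233, 0.0597]
orientation: [-1.397, -2.812, 0.003]
contact_force: [-9.5, 2.7, 20.2]
grip_width: 0.0
gripper_force: 10.2
```

Call:
servo_tool --turn '[[0,0,0],[0,0,0],[0,0,0],[0,0,0],[0,0,0],[0,0,0],[0,0,0]]' --slide '[[0,0,0.1],[0,0,0.3],[0,0,0.8],[0,0,2],[0,0,3.5],[-1,1,4.5],[-1,1,4.5]]' --hand '[0,0,0,0,0,0,0]'

```text
clock: 28.02
tcp_pos: [0.4627, 0.1547, 0.1962]
orientation: [1.392, 2.813, 0.004]
contact_force: [0.2, -0.0, -0.8]
grip_width: -0.0001
gripper_force: 0.0
```

```bash
python3 hh.py 2>/dev/null| grep -v turn; python3 - <<'E'
from h import *
s,d,c=grab('side','s12.png'); t,_,_=grab('top','t12.png'); w_=np.load('pics/w11.npz')['p']
a=cv2.resize(s[170:260,225:345],(800,600),interpolation=2); b=cv2.resize(w_,(320,240)); a[:240,480:]=b
cv2.imwrite('pics/c12.png',a[:,:,::-1])
E
```

```text
[0.46273424 0.15473761 0.19616759] seat [ -4.  243.8 184.2] [-0.6   0.21  0.17  2.04 -0.04  0.89  0.25] [ 0.2 -0.  -0.8]
5 foot [-18.3  -0.5 -15.9] [31.21 75.75] 0.16583913643520437
red 1049 [ -9.1 195.1  49.4] [  9.1 239.   58.8]
```

View pics/c12.png

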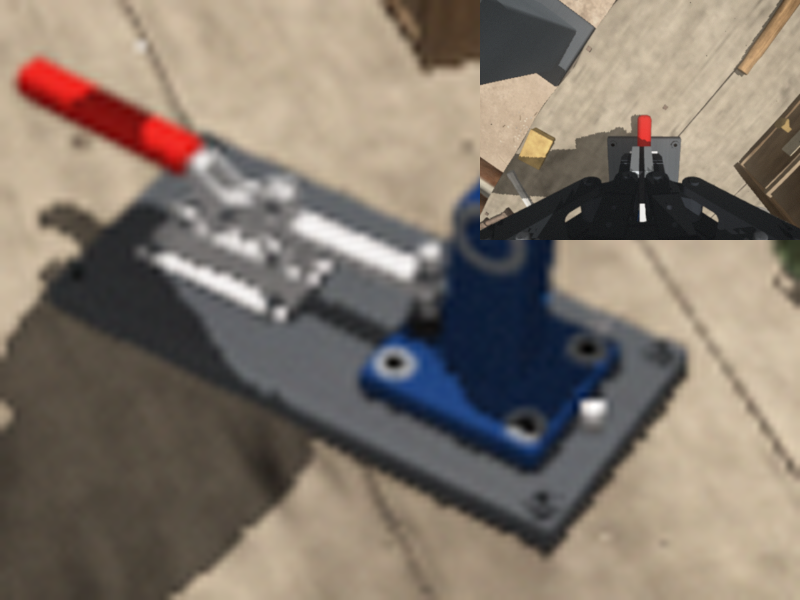

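The red handle lies flat, from (25,85) to (190,150), and the black pad rests on the foot's edge at (425,325). The bracket stands upright, and pin 3 at (593,410) is beside the foot. I'll check the handle's height and slope precisely.

```bash
python3 - <<'E'
from h import *
Rs=Ro.from_euler('Z',37.1,degrees=True); s=np.array([.613,-.0373,.012])
for f in('w11','s12','t12'):
    z=np.load(f'pics/{f}.npz'); P=z['p'].astype(int).reshape(-1,3); S=Rs.inv().apply(cloud(z['p'],z['d'],z).reshape(-1,3)-s)*1000
    m=(P[:,0]>P[:,1]+60)&(P[:,0]>P[:,2]+60)&(abs(S[:,0])<6)&(S[:,2]>30)&(S[:,2]<170)&(S[:,1]>150)&(S[:,1]<250)
    if m.sum()<8: continue
    A=S[m]; k=np.polyfit(A[:,1],A[:,2],1); print(f,m.sum(),A[:,1].min(),A[:,1].max(),'top z at 208',np.polyval(k,208),'slope deg',np.degrees(np.arctan(k[0])))
    g=(np.ptp(P,axis=1)<20)&(abs(S[:,2])<8)&(abs(S[:,0])<55)&(S[:,1]>145)&(S[:,1]<180); print(' plate z',np.median(S[g,2]),g.sum())
T=tool(37.1,0); to(s+Rs.apply([-.01,0,.25]),T)
E
```

```text
w11 714 195.75543618868394 238.99981417502732 top z at 208 55.37713493053215 slope deg 0.3858631517942536
 plate z -1.0686963741933058 1965
s12 107 150.1363871411551 234.95181201914414 top z at 208 55.97171674424136 slope deg 3.2617097479879544
 plate z 2.3287364563336235 199
t12 68 151.10462795300054 203.04283551220487 top z at 208 54.47277345340555 slope deg 1.693191546245908
 plate z -0.2611220860791966 294
t 28.175 turn [  0.02  -0.03 -18.  ] slide [ 4.74 -6.49  2.29] toolz [ 0. -0. -1.]
```

Call:
servo_tool --turn '[[0,0,-2],[0,0,-4],[0,0,-6],[0,0,-8],[0,0,-10],[0,0,-12],[0,0,-14],[0,0,-16]]' --slide '[[0,0,1],[0.3,-0.4,2.3],[1,-1.4,2.3],[2,-2.7,2.3],[3,-4.1,2.3],[4,-5.5,2.3],[4.7,-6.5,2.3],[4.7,-6.5,2.3]]' --hand '[0,0,0,0,0,0,0,0]'

```text
clock: 29.18
tcp_pos: [0.6042, -0.0484, 0.261]
orientation: [2.886, 1.237, -0.008]
contact_force: [-0.4, 0.3, 0.5]
grip_width: 0.0004
gripper_force: 0.0
```

Call:
servo_tool --turn '[[0,0,-1],[0,0,-2],[0,0,-2],[0,0,-2]]' --slide '[[0,0,0],[0,0,0],[0,0,0],[0,0,0]]' --hand '[0,0,0,0]'

```text
clock: 29.68
tcp_pos: [0.6034, -0.0437, 0.2616]
orientation: [-2.977, -1.001, 0.005]
contact_force: [0.0, 1.1, -0.3]
grip_width: 0.0
gripper_force: 0.0
```

```bash
python3 hh.py | grep -v turn; python3 ed.py w11; python3 - <<'E'
from h import *
Rs=Ro.from_euler('Z',37.1,degrees=True); s=np.array([.613,-.0373,.012])
z=np.load('pics/w11.npz'); 
for P in([.043,.026,.011],[.043,-.026,.011],[0,-.047,.011],[.038,.03,.012],[0,-.042,.012]): print(P,proj(z,s+Rs.apply(P)).round(1))
c=proj(z,s+Rs.apply([.01,0,.03])).astype(int); print(c); u,v=c
p=z['p'][max(v-75,0):v+75,max(u-100,0):u+100]; print('crop origin',max(u-100,0),max(v-75,0))
cv2.imwrite('pics/c13.png',cv2.resize(p,None,fx=4,fy=4,interpolation=2)[:,:,::-1])
E
```

```text
[ 0.6034443  -0.04366238  0.26163654] seat [-11.5   0.7 249.6] [-0.45  0.37  0.56  1.72 -0.21  1.11 -0.75] [ 0.   1.1 -0.3]
3915 foot [-0.2  0.3 -1.4] [37.26 -0.06] 0.43363170986042077
red 1488 [ -8.8 147.4  45.5] [  9.5 237.2  58.1]
w11 L (227, np.float64(109.05)) [37.03 35.24 12.  ] 24.6
w11 R (293, np.float64(108.66)) [ 37.58 -35.95  12.  ] 11.2
[0.043, 0.026, 0.011] [235.5 103.4]
[0.043, -0.026, 0.011] [283.8 103.4]
[0, -0.047, 0.011] [301.9 143.1]
[0.038, 0.03, 0.012] [231.8 108.1]
[0, -0.042, 0.012] [297.5 143.2]
[259 136]
crop origin 159 61
```

```bash
python3 - <<'E'
from h import *
Rs=Ro.from_euler('Z',37.1,degrees=True); s=np.array([.613,-.0373,.012])
z=np.load('pics/w11.npz'); g=cv2.cvtColor(z['p'],6).astype(int)
def X(u,v,h):
    R=ray(z,u,v)@z['R']; C=-z['R'].T@z['t']; return Rs.inv().apply(C+R*((h-C[2])/R[2])-s)*1000
for u,v in((235,103),(284,103),(302,143)):
    print(u,v); print(g[v-8:v+9,u-7:u+8])
b=z['p'].astype(int); print((b[...,2]-b[...,0])[135:152:4,285:306])
E
```

```text
235 103
[[134 133 133 134 131 131 135 132 132 128 103  85  87  90  92]
 [134 133 133 136 132 133 134 134 135 128 102  85  89  91  93]
 [132 133 131 133 133 133 134 131 131 127 104  86  87  91  94]
 [131 131 132 130 130 129 128 127 128 123 100  83  87  92  95]
 [129 128 129 129 129 129 141 156 162 143 108  83  86  91  96]
 [128 128 129 126 131 151 193 228 232 210 142  91  85  90  94]
 [132 130 127 129 149 205 242 253 253 244 173  96  83  90  93]
 [129 130 129 133 174 238 255 255 255 252 198 105  80  87  93]
 [130 130 129 145 202 249 255 254 254 252 217 122  81  89  95]
 [132 132 132 154 214 249 255 253 252 249 221 126  87  91  93]
 [135 132 131 142 184 239 251 251 250 248 218 124  82  90  94]
 [133 133 131 129 153 214 240 246 248 246 206 117  83  88  91]
 [131 133 133 125 134 161 201 224 232 224 169 102  83  90  93]
 [121 121 122 121 120 122 134 153 169 161 122  86  84  90  94]
 [ 97 101 100 100  98  98  99 102 109 105  92  82  84  92  91]
 [106 106 105 105 107 106 107 104 108 104  95  84  85  89  91]
 [123 129 126 125 127 122 120 122 123 118 103  86  83  92  93]]
284 103
[[ 82  78  7
[... 1770 characters left out ...]
  91 141 196 226 235 237 235 217 166 130 128 130 132]
 [ 94  86  93 120 151 177 189 192 184 157 134 125 129 130 128]
 [ 87  88  94 118 126 132 138 136 129 123 125 128 127 126 128]
 [ 82  85  95 115 128 131 129 127 126 128 128 129 128 132 129]
 [ 83  87  96 118 129 134 131 131 135 133 132 130 132 133 132]
 [ 80  92 108 125 130 133 133 133 134 134 133 133 131 131 131]]
[[34 36 37 38 34 34 35 34 35 43 54 40 17  5  3  2  3  2  5  4  3]
 [36 37 35 37 35 36 34 36 35 36 42 34 10  0 -3 -5 -6 -5 -4 -2  1]
 [39 36 35 37 37 35 36 35 36 43 55 37  4 -6 -4 -2 -2 -3 -3 -4 -5]
 [40 37 39 38 38 36 36 37 36 49 61 44 10  1  0 -4 -5 -7 -7 -5 -1]
 [36 37 36 37 36 34 34 36 33 38 43 33 10  5  3  5  5  2  5  3  3]]
```

Call:
servo_tool --turn '[[0,0,0],[0,0,0],[0,0,0],[0,0,0],[0,0,0]]' --slide '[[0.2,0.15,-1],[0.43,0.32,-2.2],[0.43,0.32,-3.4],[0.43,0.32,-4],[0.43,0.32,-4]]' --hand '[0,0,0,0,0]'

```text
clock: 30.35
tcp_pos: [0.6159, -0.0337, 0.1414]
orientation: [-2.976, -0.999, 0.007]
contact_force: [-0.1, 0.6, 0.7]
grip_width: -0.0001
gripper_force: 0.0
```

```bash
cp pics/w11.npz pics/w13.npz; python3 hh.py | grep -v turn; python3 ed.py w11; python3 - <<'E'
from h import *
Rs=Ro.from_euler('Z',37.1,degrees=True); s=np.array([.613,-.0373,.012])
z=np.load('pics/w11.npz'); g=cv2.cvtColor(z['p'],6).astype(int); b=z['p'].astype(int); bl=b[...,2]-b[...,0]
for P in([.043,.026,.011],[.043,-.026,.011]):
  q=proj(z,s+Rs.apply(P)); print(q,proj(z,s+Rs.apply([.038,P[1],.011])),proj(z,s+Rs.apply([.038,P[1],.012]))); u,v=q.round().astype(int)
  print(g[v-12:v+18,u-10:u+11:2]); print('blue',bl[v-2:v+18,u-10:u+11:4].T)
q=proj(z,s+Rs.apply([0,-.047,.011])); print(q,proj(z,s+Rs.apply([0,-.042,.011])),proj(z,s+Rs.apply([0,-.042,.012]))); u,v=q.round().astype(int)
print(g[v-10:v+11:3,u-14:u+10]); print(bl[v-10:v+11:3,u-14:u+4])
E
```

```text
[ 0.61585097 -0.03365048  0.14138145] seat [  4.5   1.2 129.4] [-0.41  0.52  0.49  1.8  -0.31  0.9  -0.7 ] [-0.1  0.6  0.7]
7927 foot [-1.9  0.5 -1.4] [37.15  0.05] 0.3319925983716679
red 1343 [ -9.3 146.6  43.8] [  9.7 188.7  55.6]
w11 L (214, np.float64(139.93)) [37.81 35.23 12.  ] 20.9
w11 R (308, np.float64(139.47)) [ 38.25 -35.62  12.  ] 8.1
[226.1764154  132.84873398] [226.33334389 139.45862691] [226.21116674 139.66053674]
[[142 139 139 142 140 140 141 140 138 141 141]
 [138 140 140 141 139 142 139 141 142 139 140]
 [136 141 139 140 138 141 139 138 136 131 127]
 [138 135 138 136 136 137 136 126 124 118 113]
 [135 136 135 135 135 134 131 117 114 110 109]
 [137 137 136 135 141 142 130 124 118 114 110]
 [134 135 134 137 170 178 119 125 136 133 130]
 [135 133 134 144 221 206  93 112 139 149 154]
 [134 136 135 179 247 201  87  97 113 137 152]
 [138 136 135 220 254 188  85  93 101 108 118]
 [137 136 137 238 255 190  87  95  98 103 102]
 [137 137 146 243 255 188  87  95  98 103 105]
 [138 141 149 245 255 183  86  95  97 102 106]
 [138 138 143 240 255 178  86  97  98 103 104]
 [140 138
[... 3498 characters left out ...]
70  70  69  69  71  75  80  94 145 208 239 249 251 250 249 249 250 250
  239 194 147 137 138 137]
 [ 71  72  80  95 103  95  92 106 126 135 144 158 178 187 192 186 171 148
  126 118 123 118  98  86]
 [ 69  70  70  78  87  90  86 107 127 124 118 123 136 140 137 124 102  86
   84  81  83  84  84  84]]
[[41 41 39 40 46 50 44 22  7  3  5  6  4  5  3  4  6  4]
 [41 43 41 40 44 39 32 10  1 -3 -4 -3 -5 -6 -4 -4 -3  0]
 [42 40 44 54 70 71 45  8 -6 -6 -6 -3 -2 -2 -2 -2 -3 -5]
 [40 40 42 44 53 62 44  4 -6 -5 -3 -1 -1 -1 -1 -2 -2 -2]
 [42 42 40 41 45 50 41 10 -1 -4 -4 -2 -1 -1 -2 -2 -2 -2]
 [44 46 54 71 75 70 38 10  3  5  5  1 -1 -4 -7 -4 -1  1]
 [42 42 44 52 67 63 30  5  4  3  3  5  4  5  5  5  4  2]]
```

Close up, the foot's front edge reads x = 37.8 and 38.3 mm (home is 38), and its side meets pin 3. The bracket stands at 0° tilt, and the handle has stayed down past dead centre. The arm is clear of everything, so I'm handing in.

```bash
python3 -c "
from bench import r
print(r.hand_in())"
```

```text
the job is handed in; nothing more can be done
None
```

The bracket stands upright in the fixture, seated against all three pins to within about 0.3 mm by the camera, with the toggle clamp locked on its foot; I handed it in at about 30 s with the arm clear, having touched none of the tools or hardware.

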